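Check a return spring against the reference mark

TASK

Slide the pressing disc along the tester's ledge, without lifting it, over the raised lip so that it drops flat into the pocket on top of the spring. Then press down on the disc with the fingertips until the pointer is level with the reference mark, hold it there for about two seconds without going far past the mark, and let the spring come all the way up again with the disc still in its pocket. Do not shift the mark, and leave the bottle, the box and the tube rack alone.

Things in the scene. Friction and masses are not known exactly. Their poses are not given: they have to be found in the camera images.
- tester: Fixed spring tester, 270 mm wide, 285 mm high. Origin on the table under the spring's axis; +x points away from the loading ledge (the ledge is on its -x side, to the left seen from the robot), +y to the scale strip (away from the robot), z up. Grey base plate 20 mm thick, x -190 to 100 mm. Two steel columns 18 mm thick at x 0, y +-88 mm carry the crosshead.
- crosshead (a point): Centre of the underside of the bar over the pocket, at x 0, y 0, z 245 mm of the tester. The bar is x -18 to 18 mm, y +-105 mm, 30 mm high. A hand held upright does not fit over the disc: work from the tester's -x side with the tool leaning back 30 to 35 degrees, fingers pointing to +x and down.
- ledge (a point): Centre of the loading ledge's flat top, at x -118, y 0, z 130 mm of the tester. The ledge runs from x -177 to -60 mm, open at its -x end, with two side rails 8 mm high and 88 mm apart (from x -157 to -60 mm) that guide the disc.
- disc: Loose aluminium pressing disc, 80 mm across, 22 mm thick, 0.2 to 0.42 kg, edges bevelled. Origin at the centre of its underside, z up. It starts flat on the loading ledge between the rails.
- lip (a point): Middle of the lip's crest, the front rim of the pocket, at x -46, y 0, z 133 mm of the tester at rest. A ramp climbs to it from just below the ledge at x -59 mm; the crest is 3 mm above the ledge and 7 mm above the pocket floor, x -48.5 to -44.5 mm. It moves with the platen.
- pocket (a point): Centre of the pocket's floor, on the steel platen that rides on the spring; at rest at x 0, y 0, z 126 mm of the tester. The pocket is 89 mm long (x -44 to 45 mm) and 90 mm wide (4 to 5 mm of play round the disc); its rim is 8 mm high at the sides, 10 mm at the far side. With the disc seated its top is 22 mm above this point. It moves down as the spring is pressed.
- platen (a joint): How far the platen is pressed down, m: 0 with the spring fully up, end stop at 0.055. The spring pushes up with some 3 to 5 N at the start of the stroke and 0.25 N more per mm; the mark is reached at about 8 to 15 N. It returns by itself, damped.
- pointer_tip (a point): Tip of the steel pointer, a 4 mm thick finger carried by the platen, at x 50, y 113 mm of the tester, at rest z 124 mm; it moves down with the platen.
- mark_tip (a point): Tip of the reference mark: a 4 mm thick finger on a dark clamp on the scale strip, at x 50, y 115 mm of the tester, pointing to the pointer. It stands 20 to 40 mm below the pointer's rest height, differently each time. Level means that pointer_tip and mark_tip have the same height.
- reagent_mid (a point): Bystander: glass bottle with blue cap, 70 mm across, 165 mm high; its centre. Leave alone.
- tipbox_mid (a point): Bystander: green box with clear lid, 85 x 120 x 81 mm; its centre. Leave alone.
- tuberack_mid (a point): Bystander: white rack of tubes with orange caps, 70 x 160 x 86 mm; its centre. Leave alone.
Not all that is in view belongs to the job. Several things have the shape of the disc; the one meant has the colours described above.

How it is judged:
By the outcome, as a careful person would: the job done as asked, in the order asked, and still so for the second after the job is handed in, with the robot touching nothing.
It also fails if it takes over 54 s, if anything falls off the work surface, if the arm or the gripper's body presses on something with over 40 N, if the wrist force passes 120 N, or if a joint passes its speed limit or range.

ROBOT

A 6-joint arm with a two-finger parallel gripper is mounted at the origin on the work surface. World frame = base frame: x ahead of the robot, y to its left, z up, the work surface at z = 0. Lengths are in mm, angles in rad, forces in N, time in s.
With the tool pointing down it reaches from about 400 to 925 mm from the base axis. Payload 12.5 kg.
Tool frame: the origin (TCP) lies midway between the tips of the shut fingers; the grasp point (between the pads) lies 19 mm behind it; z points along the fingers, y is the direction in which the jaws open and shut (so a half turn about z gives the same grasp; the last joint's range is limited). The gripper opens to 95 mm and grips with 3 to 60 N. Pads are 20 mm wide; open, the fingers measure 119 mm over their backs; the gripper's body (75 mm by 180 mm) begins 59 mm behind the grasp point.
Start: joints at [1.119, 0.491, 1.559, -0, 1.092, -0.106], TCP at [211.828, 588.027, 214.661] pointing down, gripper open.
Joint ranges: [-3.1, 3.1], [-0.84, 2.19], [0.05, 2.79], [-1.13, 4.28], [0.06, 2.93], [-2.69, 2.69]. Speed limits (rad/s): [2.22, 2.22, 2.79, 3.14, 3.14, 3.14].

INTERFACE

Orientations are given as [roll, pitch, yaw] about the fixed x, y, z axes, in that order (R = Rz(yaw) Ry(pitch) Rx(roll)).
In Python, from cell import env gives the robot as it stands.
- The arm moves only by the tool drive_tool, never from a script. Its argument "increments" is a list of rows, each a list of 2 entries, a list of its own where there are three numbers: the shift along the tool's x, y, z as a fraction of full scale, then the turn, a rotation vector about the tool's x, y, z as a fraction of full scale. In form: [[[x, y, z], [ax, ay, az]], ...]. A call has 1 to 5 rows; each row shifts and turns the commanded pose from where the row before left it, along the tool's axes as they then stand; what a row does not reach is not made up. Full scale, the value 1, is 30 mm for a shift and 0.08 rad for a turn. A row lasts 1/12 s, in which the tool goes at most 41.7 mm and 7.16 degrees, less where a joint would pass 70% of its speed; a pose out of reach is approached as far as the arm can. A call with a number of a shift or a turn outside -1 to 1 is refused whole. A call with a gripper value outside its range is refused whole. "jaw" is the opening, from -1 (shut) to 1 (fully open), so that 0 is half open, set as the call begins (left out, the last holds). The fingers move at their own pace and stop on an object; the grip force is fixed at half the most. Time passes only in rows, so rows that do not move let the fingers close. It gives the time, the measured TCP pose, the force and the opening at its end, in the units of the state.
- env.state(): the state, without advancing time (a new reading comes with each control period).
- env.read_camera(name): name is "scene" or "top" or "wrist"; returns a dict with "pixels" (384x512x3 uint8, blue, green, red), "vertical_fov" (degrees; the focal length in pixels is half the picture's height over the tangent of half this angle, whatever the lens; pixels are square), "cx", "cy" (the principal point, pixels), "world_to_cam" (4x4, takes a point from world to camera coordinates). Camera axes: x right, y down, z forward; pixel columns grow to the right and rows downward; lengths in mm; the calibration is good to about 2 mm. The wrist camera is an equidistant fisheye: a pixel r from the principal point sees the ray r / f radians off the axis. A picture is of the moment at which its call begins. There is no depth.
- env.job_done(): hands the job in, once; it reports no verdict.
Trained networks look in a picture, given as the dict that the camera call returned (one of the last four; its "shot" number tells which), for a name from the list of things; names that differ only in an ending like _2 or _b are one class to them, and where a whole thing is asked for, a point or a joint stands for the part that bears it (a point fixed in the world has none). Each returns a list of dicts, best first, with "score" (0 to 1); they miss things now and then, are a little off and sometimes report something else, mostly with a low value. They report only what shows in the picture. A call takes as long as a camera call. They do not tell look-alikes from the thing itself.
- env.boxes_of(target, picture): "point" ([x, y, z] in mm, in world coordinates, good to about 4 mm: the middle of the surface that is visible of it).
- env.tip_of(target, picture): "point" ([x, y, z] in mm, in world coordinates, good to about 4 mm: a listed point, or the origin of a listed thing).
The state is a dict: "t": time; "joints": joint angles; "qvel": joint speeds; "tau": joint torques, N m; "eef_pos": TCP position; "tcp_rot": TCP orientation; "ft_force": force on the tool from outside, world axes, zero at the start; "moment": the same for the moment, N m; "opening": opening from 0.0 (shut) to 1.0 (fully open).
Only numpy, scipy, OpenCV 4.12 (cv2) and the standard library are available. Lean on these libraries where they do the work, as an engineer would, in place of code of your own. Each camera call takes 0.05 s, during which the arm holds its last target.

## Working session

There is one attempt and no reset: what is moved stays moved. The work goes in short steps, Python scripts to look and compute and a tool call to move; the robot and the scene stay as the last step left them, time stands still between calls to the robot, and variables do not carry over. Pictures are saved under pics/ and viewed, and the job is handed in when it is done.

Besides the shell and the picture viewer there is one more tool, called after "Request:" as name(argument=value, ...) on one line, values as JSON. drive_tool: Moves the arm, as the interface text tells. Its arguments: {"type":"object","properties":{"increments":{"type":"array","items":{"type":"array"}},"jaw":{"type":"number"}},"required":["increments"]}

```bash
ls; mkdir -p pics; python3 - <<'E'
from cell import env
import cv2,numpy as np
print(env.state())
for n in ["scene","top"]:
    p=env.read_camera(n); cv2.imwrite(f"pics/a_{n}.png",p["pixels"])
    print(n,p["vertical_fov"],p["cx"],p["cy"],np.round(p["world_to_cam"],3).tolist())
    for t in ["tester","crosshead","ledge","disc","lip","pocket","pointer_tip","mark_tip","reagent_mid","tipbox_mid","tuberack_mid"]:
        print(t,[(np.round(d["point"]).tolist(),round(d["score"],2)) for d in env.tip_of(t,p)][:3])
E
```

```text
pics
{'t': 0.0, 'joints': array([ 1.11941016e+00,  4.91525584e-01,  1.55942828e+00,  2.05693853e-05,
        1.09169857e+00, -1.05569480e-01]), 'qvel': array([ 0.0013383 ,  0.00258426, -0.0006236 ,  0.00078042, -0.00166927,
        0.00014623]), 'tau': array([ 2.57686923e-03, -6.12643862e+01, -2.58169127e+01,  6.94139418e-02,
        4.82141634e-02, -1.14405079e-04]), 'eef_pos': array([211.70689245, 587.80418133, 214.09014831]), 'tcp_rot': array([-3.14054070e+00, -1.29813638e-04,  2.79576641e+00]), 'ft_force': array([ 0.42081917, -0.1526364 , -0.35839919]), 'moment': array([-0.03252963, -0.0213089 , -0.02290367]), 'opening': 0.9995960501233023}
scene 50.63603702015558 258.93445021844144 189.15868633171993 [[-0.89, 0.455, -0.013, 519.226], [0.351, 0.668, -0.656, -118.366], [-0.29, -0.588, -0.755, 1177.377], [0.0, 0.0, 0.0, 1.0]]
tester [([596.0, -57.0, -2.0], 0.75)]
crosshead [([593.0, -55.0, 245.0], 0.73), ([721.0, 222.0, 85.0], 0.67)]
ledge [([592.0, 62.0, 133.0], 0.63), ([613.0, -232.0, 42.0], 0.45)]
disc [([377.0, 74.0, 1.0], 0.95), ([802.0, 60.0, -1.0], 0.85), ([591.0, 46.0, 134.
[... 345 characters left out ...]
 -1.0, 0.005, 67.355], [-0.992, 0.022, -0.127, 622.534], [0.127, -0.008, -0.992, 1143.963], [0.0, 0.0, 0.0, 1.0]]
tester [([593.0, -55.0, -4.0], 0.93)]
crosshead [([590.0, -59.0, 243.0], 0.62)]
ledge [([590.0, 62.0, 127.0], 0.73)]
disc [([372.0, 71.0, 4.0], 0.93), ([802.0, 60.0, 0.0], 0.92), ([380.0, -51.0, 1.0], 0.87)]
lip [([590.0, -9.0, 133.0], 0.96)]
pocket [([590.0, -56.0, 129.0], 0.76)]
pointer_tip [([708.0, -103.0, 121.0], 0.8), ([589.0, 65.0, 128.0], 0.36)]
mark_tip [([713.0, -104.0, 101.0], 0.62), ([518.0, 226.0, 40.0], 0.54)]
reagent_mid [([722.0, 228.0, 81.0], 0.74)]
tipbox_mid [([519.0, 226.0, 40.0], 0.74), ([721.0, 224.0, 82.0], 0.6)]
tuberack_mid [([614.0, -234.0, 41.0], 0.72)]
```

View pics/a_scene.png

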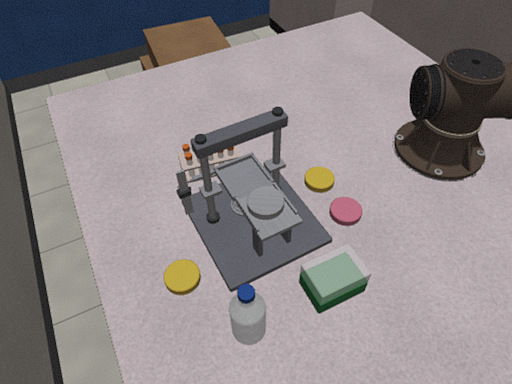

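View pics/a_top.png

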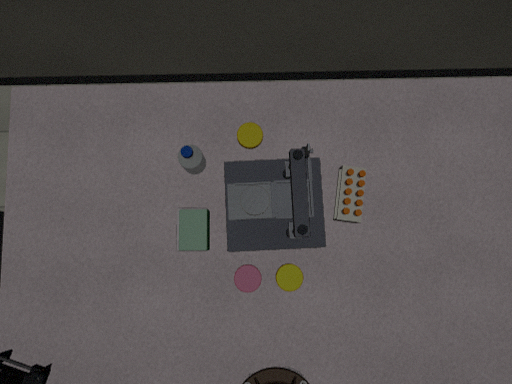

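```bash
cat > h.py <<'E'
import numpy as np
from scipy.spatial.transform import Rotation as Rn
from scipy.optimize import least_squares
L=dict(tester=[0,0,0],crosshead=[0,0,245],ledge=[-118,0,130],lip=[-46,0,133],pocket=[0,0,126],pointer_tip=[50,113,124])
def project(p,P):
    P=np.atleast_2d(P); W=p["world_to_cam"]; c=P@W[:3,:3].T+W[:3,3]
    f=p["pixels"].shape[0]/2/np.tan(np.radians(p["vertical_fov"]/2))
    return np.c_[p["cx"]+f*c[:,0]/c[:,2],p["cy"]+f*c[:,1]/c[:,2]]
def T2W(q,P):
    c,s=np.cos(q[2]),np.sin(q[2]); P=np.atleast_2d(np.asarray(P,float))
    return np.c_[q[0]+c*P[:,0]-s*P[:,1],q[1]+s*P[:,0]+c*P[:,1],P[:,2]]
def W2T(q,P):
    c,s=np.cos(q[2]),np.sin(q[2]); P=np.atleast_2d(np.asarray(P,float))
    a=P[:,0]-q[0];b=P[:,1]-q[1]
    return np.c_[c*a+s*b,-s*a+c*b,P[:,2]]
E
python3 - <<'E'
from cell import env
from h import *
import cv2
obs=[];
for k in range(2):
  for n in ["scene","top"]:
    p=env.read_camera(n)
    for t in L:
        for d in env.tip_of(t,p):
            w=np.array(d["point"]); 
            obs.append((t,w,n))
    dd=[np.round(d["point"],1).tolist()+[round(d["score"],2)] for d in env.tip_of("disc",p)]
    print(n,dd)
obs=[o for o in obs if np.linalg.norm(T2W([593,-56,-np.pi/2],L[o[0]])[0]-o[1])<15]
r=least_squares(lambda q:np.concatenate([(T2W(q,L[t])[0]-w)[:2] for t,w,n in obs]),[593,-56,-1.57],x_scale=[1,1,.01])
q=r.x;print(q,np.degrees(q[2]),len(obs))
for t,w,n in obs: print(t,n,np.round(T2W(q,L[t])[0]-w,1))
np.save("q.npy",q)
for n in ["scene","top"]:
    p=env.read_camera(n); im=cv2.resize(p["pixels"],None,fx=2,fy=2,interpolation=cv2.INTER_CUBIC)
    def line(pts):
        u=project(p,T2W(q,pts))*2+.5
        cv2.polylines(im,[np.round(u).astype(int)],True,(0,0,255),1)
    line([[-190,-135,20],[100,-135,20],[100,135,20],[-190,135,20]])
    line([[-177,-44,130],[-60,-44,130],[-60,44,130],[-177,44,130]])
    line([[-18,-105,275],[18,-105,275],[18,105,275],[-18,105,275]])
    u=project(p,T2W(q,[-60,0,130]))[0]*2
    x0=int(np.clip(u[0]-350,0,1024-700));y0=int(np.clip(u[1]-280,0,768-560))
    cv2.imwrite(f"pics/b_{n}.png",im[y0:y0+560,x0:x0+700]); print(x0,y0)
E
```

```text
scene [[371.1, -49.8, -3.5, 0.64], [378.2, 73.3, 1.1, 0.61], [802.7, 59.3, -4.3, 0.56], [588.7, 49.0, 136.0, 0.55]]
top [[589.2, 55.3, 133.1, 0.97], [378.7, -49.4, 5.0, 0.9], [375.5, 72.0, 5.0, 0.73], [801.1, 57.9, 2.2, 0.62]]
scene [[371.4, -47.9, -2.3, 0.96], [378.8, 71.0, 1.1, 0.89], [588.9, 43.6, 132.6, 0.69], [805.0, 57.3, -3.7, 0.61]]
top [[802.5, 58.6, 1.0, 0.85], [375.5, 71.0, 1.6, 0.63], [376.2, -50.3, 1.8, 0.62], [589.5, -11.0, 132.9, 0.55], [588.5, -58.4, 244.7, 0.5]]
[591.60913032 -55.81970354  -1.54547993] -88.54947750885322 22
tester scene [-2.8 -2.   0.3]
crosshead scene [ 4.5  1.4 -0.2]
lip scene [0.9 1.4 0.7]
pocket scene [-1.8  1.7  3.6]
pointer_tip scene [0.3 1.1 0.1]
tester top [-2.2  0.2  3.3]
crosshead top [0.7 1.8 0.9]
ledge top [ 0.4 -0.8  0.7]
lip top [ 1.  -1.2  0.2]
pocket top [ 2.7 -1.  -1.1]
pointer_tip top [-4.4 -1.5  3.4]
tester scene [-2.5 -0.5  2.4]
crosshead scene [2.9 0.5 0.8]
ledge scene [-1.8 -0.2 -4.7]
lip scene [ 2.1 -1.9  0.7]
pointer_tip scene [1.1 1.4 3. ]
tester top [ 0.5 -0.4  0.7]
crosshead top [2.1 3.5 0.1]
ledge top [-1.8 -3.1  0.5]
lip top [-0.1 -1.5  2.1]
pocket top [ 1.3  1.4 -2.4]
pointer_tip top [-3.6  0.1  2.4]
162 104
191 119
```

View pics/b_scene.png

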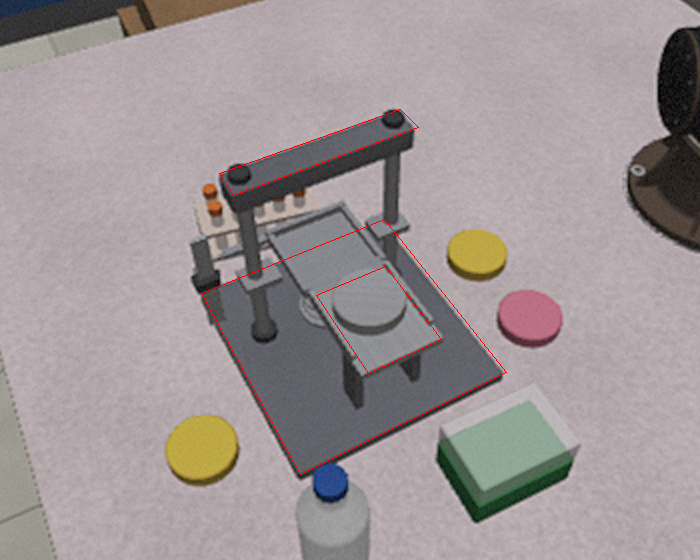

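View pics/b_top.png

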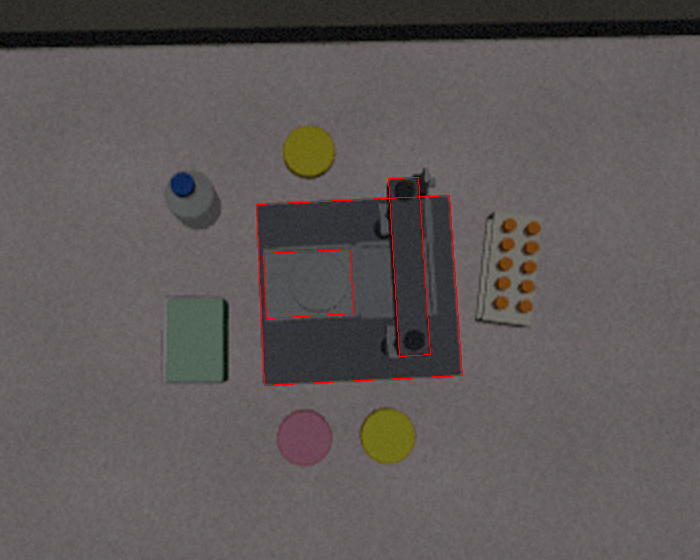

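```bash
cat >> h.py <<'E'
def pose(q,tp,lean,dyaw=0):
    "tester point, lean deg -> world pos, Rot; tool y = tester +y, fingers to +x and down"
    a=np.radians(lean); Z=np.array([np.sin(a),0,-np.cos(a)]); Y=np.array([0,1.,0]); X=np.cross(Y,Z)
    R=Rn.from_euler('z',q[2]+dyaw)*Rn.from_matrix(np.c_[X,Y,Z])
    return T2W(q,tp)[0],R
def plan(p0,R0,p1,R1,n):
    rv=(R0.inv()*R1).as_rotvec(); rows=[]
    R=R0;p=np.array(p0,float)
    for i in range(n):
        k=n-i
        d=R.inv().apply((p1-p)/k); w=(R.inv()*R1).as_rotvec()/k
        a=np.round(d/30,2); b=np.round(w/.08,2)
        rows.append([a.tolist(),b.tolist()])
        p=p+R.apply(a*30); R=R*Rn.from_rotvec(b*.08)
    return rows,p,R
def show(rows):
    for i in range(0,len(rows),5): print(str(rows[i:i+5]).replace(" ",""))
def cur(env):
    s=env.state(); return s,np.array(s["eef_pos"]),Rn.from_euler('xyz',s["tcp_rot"])
E
python3 - <<'E'
from cell import env
from h import *
import cv2
q=np.load("q.npy")
s,p,R=cur(env)
p1,R1=pose(q,[-165,0,230],33)
print(p1,R1.as_matrix().round(2).tolist(), np.linalg.norm((R.inv()*R1).as_rotvec()))
pm=(p+p1)/2; pm[2]+=50
rv=(R.inv()*R1).as_rotvec()
Rm=R*Rn.from_rotvec(rv*.5)
r1,pp,RR=plan(p,R,pm,Rm,10); r2,pp,RR=plan(pp,RR,p1,R1,10)
show(r1+r2)
E
```

```text
[587.43237161 109.1274234  230.        ] [[-0.02, 1.0, 0.01], [0.84, 0.03, -0.54], [-0.54, 0.0, -0.84]] 1.3152949166642434
[[[-0.86,-0.54,-0.19],[0.22,-0.32,0.73]],[[-0.89,-0.49,-0.16],[0.22,-0.31,0.73]],[[-0.93,-0.44,-0.13],[0.21,-0.32,0.73]],[[-0.95,-0.39,-0.1],[0.22,-0.31,0.73]],[[-0.98,-0.33,-0.07],[0.21,-0.32,0.73]]]
[[[-0.99,-0.28,-0.04],[0.22,-0.31,0.73]],[[-1.01,-0.22,-0.01],[0.21,-0.32,0.72]],[[-1.02,-0.16,0.02],[0.22,-0.31,0.73]],[[-1.03,-0.09,0.05],[0.21,-0.32,0.72]],[[-1.02,-0.04,0.07],[0.22,-0.31,0.73]]]
[[[-0.93,0.05,0.42],[0.22,-0.32,0.73]],[[-0.92,0.12,0.44],[0.21,-0.31,0.73]],[[-0.9,0.18,0.46],[0.22,-0.32,0.73]],[[-0.87,0.23,0.48],[0.21,-0.31,0.73]],[[-0.85,0.29,0.5],[0.22,-0.32,0.73]]]
[[[-0.81,0.35,0.51],[0.21,-0.31,0.73]],[[-0.78,0.41,0.53],[0.22,-0.32,0.72]],[[-0.74,0.46,0.54],[0.21,-0.31,0.73]],[[-0.7,0.51,0.55],[0.22,-0.32,0.72]],[[-0.65,0.56,0.55],[0.21,-0.31,0.73]]]
```

Request:
drive_tool(increments=[[[-0.85,-0.55,-0.2],[0.2,-0.3,0.75]],[[-0.9,-0.5,-0.15],[0.2,-0.3,0.75]],[[-0.95,-0.45,-0.15],[0.2,-0.3,0.75]],[[-0.95,-0.4,-0.1],[0.2,-0.3,0.75]],[[-1.0,-0.35,-0.05],[0.2,-0.3,0.75]]], jaw=-0.15)

```text
t: 3.32
eef_pos: [306.3, 464.4, 243.6]
tcp_rot: [-3.08, 0.131, 2.497]
ft_force: [0.6, -0.3, 0.1]
opening: 0.708
```

Request:
drive_tool(increments=[[[-1.0,-0.3,-0.05],[0.2,-0.3,0.75]],[[-1.0,-0.2,0.0],[0.2,-0.3,0.7]],[[-1.0,-0.15,0.0],[0.2,-0.3,0.75]],[[-1.0,-0.1,0.05],[0.2,-0.3,0.7]],[[-1.0,-0.05,0.05],[0.2,-0.3,0.75]]])

```text
t: 3.73
eef_pos: [397.5, 345.2, 271.4]
tcp_rot: [-3.058, 0.273, 2.208]
ft_force: [0.7, -0.2, -0.4]
opening: 0.436
```

```bash
python3 - <<'E'
from cell import env
from h import *
q=np.load("q.npy")
s,p,R=cur(env)
p1,R1=pose(q,[-165,0,230],33)
print(s["t"],s["joints"].round(2),p)
r,pp,RR=plan(p,R,p1,R1,11)
show(r)
E
```

```text
3.7333 [ 0.72  0.35  1.66 -0.28  1.25  0.2 ] [397.46546711 345.18990264 271.42785666]
[[[-0.85,0.07,0.36],[0.2,-0.31,0.65]],[[-0.84,0.12,0.38],[0.2,-0.31,0.65]],[[-0.82,0.17,0.4],[0.2,-0.3,0.65]],[[-0.8,0.21,0.42],[0.19,-0.31,0.65]],[[-0.77,0.26,0.44],[0.2,-0.3,0.65]]]
[[[-0.75,0.31,0.45],[0.19,-0.31,0.65]],[[-0.72,0.35,0.46],[0.2,-0.3,0.65]],[[-0.69,0.4,0.47],[0.19,-0.31,0.65]],[[-0.66,0.44,0.48],[0.19,-0.3,0.65]],[[-0.62,0.48,0.49],[0.2,-0.31,0.64]]]
[[[-0.58,0.52,0.5],[0.19,-0.3,0.65]]]
```

Request:
drive_tool(increments=[[[-0.85,0.05,0.35],[0.2,-0.3,0.65]],[[-0.85,0.1,0.4],[0.2,-0.3,0.65]],[[-0.8,0.15,0.4],[0.2,-0.3,0.65]],[[-0.8,0.2,0.4],[0.2,-0.3,0.65]],[[-0.75,0.25,0.45],[0.2,-0.3,0.65]]])

```text
t: 4.15
eef_pos: [481.8, 237.9, 251.9]
tcp_rot: [-3.068, 0.414, 1.943]
ft_force: [1.6, 0.4, -0.1]
opening: 0.426
```

Request:
drive_tool(increments=[[[-0.75,0.3,0.45],[0.2,-0.3,0.65]],[[-0.7,0.35,0.45],[0.2,-0.3,0.65]],[[-0.7,0.4,0.45],[0.2,-0.3,0.65]],[[-0.65,0.45,0.5],[0.2,-0.3,0.65]],[[-0.6,0.5,0.5],[0.2,-0.3,0.65]]])

```text
t: 4.57
eef_pos: [568.4, 131.8, 231.7]
tcp_rot: [-3.12, 0.547, 1.657]
ft_force: [0.1, -0.3, -0.8]
opening: 0.428
```

Request:
drive_tool(increments=[[[-0.6,0.5,0.5],[0.2,-0.3,0.65]],[[0,0,0],[0,0,0]],[[0,0,0],[0,0,0]]])

```text
t: 4.82
eef_pos: [584.6, 110.1, 227.3]
tcp_rot: [-3.134, 0.571, 1.599]
ft_force: [-0.4, 0.3, 0.7]
opening: 0.427
```

```bash
python3 - <<'E'
from cell import env
from h import *
import cv2
q=np.load("q.npy")
s,p,R=cur(env)
p1,R1=pose(q,[-165,0,230],33)
print(s["t"],s["joints"].round(2),W2T(q,p),np.degrees((R.inv()*R1).as_rotvec()),s["opening"])
for n in ["scene","top","wrist"]:
    c=env.read_camera(n)
    if n=="wrist":
        print(c["vertical_fov"],c["cx"],c["cy"]); im=cv2.resize(c["pixels"],None,fx=1.5,fy=1.5,interpolation=cv2.INTER_CUBIC); 
        for t in ["disc","lip","ledge"]: print(t,[(np.round(d["point"]).tolist(),round(d["score"],2)) for d in env.tip_of(t,c)][:3])
    else:
        im=cv2.resize(c["pixels"],None,fx=3,fy=3,interpolation=cv2.INTER_CUBIC)
        u=project(c,T2W(q,[-80,0,140]))[0]*3; x0=int(max(0,u[0]-300));y0=int(max(0,u[1]-250)); im=im[y0:y0+500,x0:x0+600]
    cv2.imwrite(f"pics/c_{n}.png",im)
E
```

```text
4.8167 [ 0.31  0.54  1.56 -0.57  1.28  0.52] [[-166.09348346   -2.80471962  227.25695825]] [-0.35235989 -0.27778883  0.12113972] 0.4273248809239717
65.70646984690485 255.3731940802906 187.4833988098346
disc [([589.0, 51.0, 130.0], 0.98), ([380.0, -48.0, 4.0], 0.95), ([371.0, 73.0, -1.0], 0.77)]
lip [([592.0, -5.0, 132.0], 0.9)]
ledge []
```

View pics/c_scene.png

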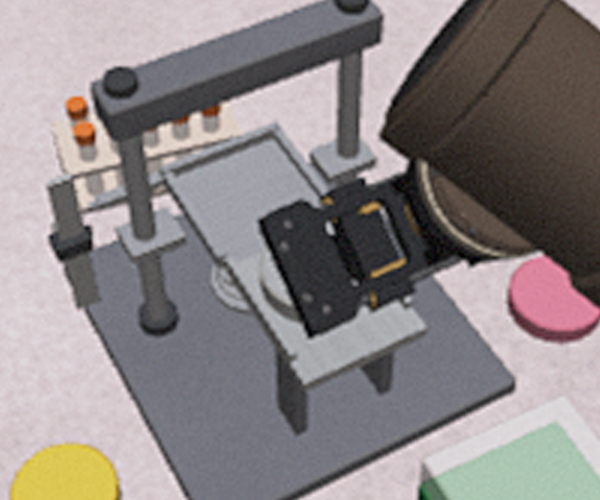

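View pics/c_wrist.png

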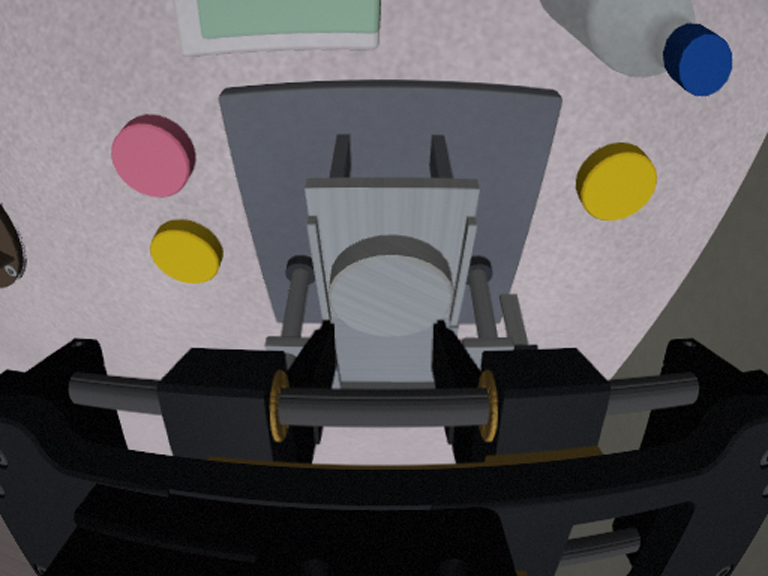

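View pics/c_top.png

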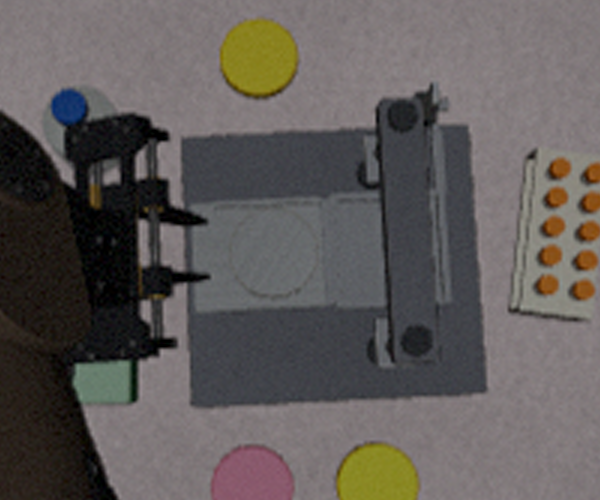

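```bash
cat > go.py <<'E'
import sys
from cell import env
from h import *
q=np.load("q.npy")
x,y,z,lean,n=[float(a) for a in sys.argv[1:6]]
s,p,R=cur(env); p1,R1=pose(q,[x,y,z],lean)
print(round(s["t"],2),W2T(q,p).round(1),"F",s["ft_force"].round(1),"roterr",np.degrees((R.inv()*R1).as_rotvec()).round(2))
show(plan(p,R,p1,R1,int(n))[0])
E
python3 go.py -168 0 142 33 5
```

```text
5.12 [[-167.7   -3.4  228.5]] F [-0.6 -0.6 -0.7] roterr [-0.18 -0.3   0.21]
[[[0.31,0.03,0.48],[-0.01,-0.01,0.01]],[[0.31,0.02,0.48],[-0.01,-0.01,0.01]],[[0.32,0.02,0.49],[-0.01,-0.02,0.01]],[[0.31,0.02,0.48],[-0.0,-0.01,0.01]],[[0.32,0.03,0.49],[-0.01,-0.02,0.01]]]
```

Request:
drive_tool(increments=[[[0.31,0.02,0.48],[0,0,0]],[[0.31,0.02,0.48],[0,0,0]],[[0.31,0.02,0.48],[0,0,0]],[[0.3,0.02,0.45],[0,0,0]],[[0,0,0],[0,0,0]]])

```text
t: 5.53
eef_pos: [585.2, 111.7, 157.9]
tcp_rot: [-3.131, 0.572, 1.603]
ft_force: [0.6, -0.4, -0.3]
opening: 0.426
```

```bash
python3 go.py -168 0 141 33 2
```

```text
5.53 [[-167.6   -2.1  157.9]] F [ 0.6 -0.4 -0.3] roterr [-0.4  -0.24  0.31]
[[[0.16,0.04,0.23],[-0.04,-0.03,0.03]],[[0.16,0.04,0.24],[-0.05,-0.02,0.04]]]
```

Request:
drive_tool(increments=[[[0.16,0.04,0.24],[0,0,0]],[[0.14,0.04,0.22],[0,0,0]],[[0,0,0],[0,0,0]]])

```text
t: 5.78
eef_pos: [588.6, 111.7, 143.1]
tcp_rot: [-3.135, 0.571, 1.6]
ft_force: [-0.2, 0.2, -0.3]
opening: 0.425
```

```bash
python3 go.py -168 0 141 33 2;  python3 - <<'E'
from cell import env
import cv2
from h import *
q=np.load("q.npy")
c=env.read_camera("scene"); im=cv2.resize(c["pixels"],None,fx=4,fy=4,interpolation=cv2.INTER_CUBIC)
u=project(c,T2W(q,[-120,0,140]))[0]*4; x0=int(max(0,u[0]-300));y0=int(max(0,u[1]-250)); cv2.imwrite("pics/d_s.png",im[y0:y0+500,x0:x0+600])
c=env.read_camera("wrist"); cv2.imwrite("pics/d_w.png",cv2.resize(c["pixels"],None,fx=1.5,fy=1.5))
E
```

```text
5.78 [[-167.6    1.2  143.1]] F [-0.2  0.2 -0.3] roterr [-0.27 -0.27  0.19]
[[[0.03,-0.02,0.03],[-0.03,-0.03,0.02]],[[0.02,-0.02,0.02],[-0.03,-0.03,0.02]]]
```

View pics/d_s.png

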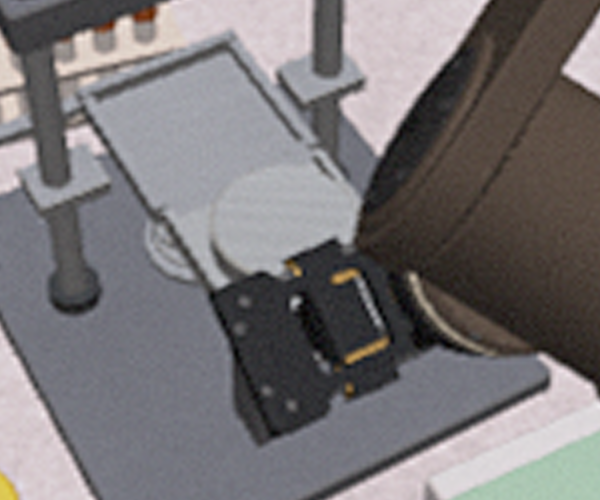

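View pics/d_w.png

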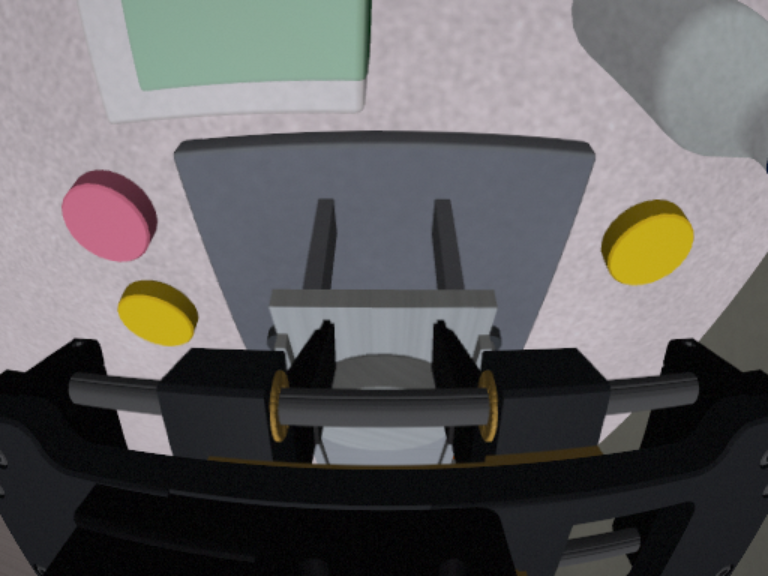

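Request:
drive_tool(increments=[[[0.07,-0.02,0.11],[0,0,0]],[[-0.15,0,0.1],[0,0,0]],[[-0.22,0,0.145],[0,0,0]],[[-0.22,0,0.145],[0,0,0]],[[-0.15,0,0.1],[0,0,0]]])

```text
t: 6.3
eef_pos: [588.8, 83.9, 139.8]
tcp_rot: [-3.136, 0.571, 1.599]
ft_force: [0.2, 2.3, -0.2]
opening: 0.424
```

Request:
drive_tool(increments=[[[-0.15,0,0.1],[0,0,0]],[[-0.15,0,0.1],[0,0,0]],[[-0.15,0,0.1],[0,0,0]],[[0,0,0],[0,0,0]]])

```text
t: 6.63
eef_pos: [589.2, 67.7, 139.5]
tcp_rot: [-3.136, 0.571, 1.599]
ft_force: [0.0, 0.3, 0.3]
opening: 0.424
```

```bash
python3 go.py -60 0 141 33 10;  python3 - <<'E'
from cell import env
import cv2
from h import *
q=np.load("q.npy")
for i in range(2):
  c=env.read_camera("scene"); s,p,R=cur(env); print(W2T(q,p),s["ft_force"],[W2T(q,d["point"]).round(1).tolist() for d in env.tip_of("disc",c)])
im=cv2.resize(c["pixels"],None,fx=4,fy=4,interpolation=cv2.INTER_CUBIC)
u=project(c,T2W(q,[-60,0,140]))[0]*4; x0=int(max(0,u[0]-300));y0=int(max(0,u[1]-250)); cv2.imwrite("pics/e_s.png",im[y0:y0+500,x0:x0+600])
E
```

```text
6.63 [[-123.6    0.7  139.5]] F [0.  0.3 0.3] roterr [-0.26 -0.26  0.12]
[[[-0.18,-0.0,0.11],[-0.01,-0.01,0.0]],[[-0.18,-0.0,0.11],[-0.01,-0.01,0.0]],[[-0.18,-0.0,0.11],[-0.0,-0.0,0.0]],[[-0.18,-0.0,0.11],[-0.01,-0.01,0.0]],[[-0.18,-0.0,0.11],[-0.0,-0.0,0.0]]]
[[[-0.18,-0.01,0.11],[-0.01,-0.01,0.01]],[[-0.18,-0.0,0.11],[-0.0,-0.0,0.0]],[[-0.18,-0.01,0.11],[-0.01,-0.01,0.01]],[[-0.18,-0.0,0.11],[-0.0,-0.0,0.0]],[[-0.19,-0.01,0.12],[-0.01,-0.01,0.01]]]
[[-123.90179852    0.66989779  139.41939139]] [ 0.31923923 -1.25720774  0.52926704] [[[-107.3, 213.4, -2.0]], [[-81.1, 1.0, 134.5]], [[50.4, 114.6, 119.9]], [[-132.6, -211.5, -1.7]]]
[[-124.33292585    0.60848717  139.26379807]] [-0.74508528  0.22225154  0.57351833] [[[-79.2, 1.4, 135.1]], [[-110.0, 214.5, 2.7]], [[-48.5, -3.5, 131.0]], [[-135.4, -212.3, -1.8]]]
```

View pics/e_s.png

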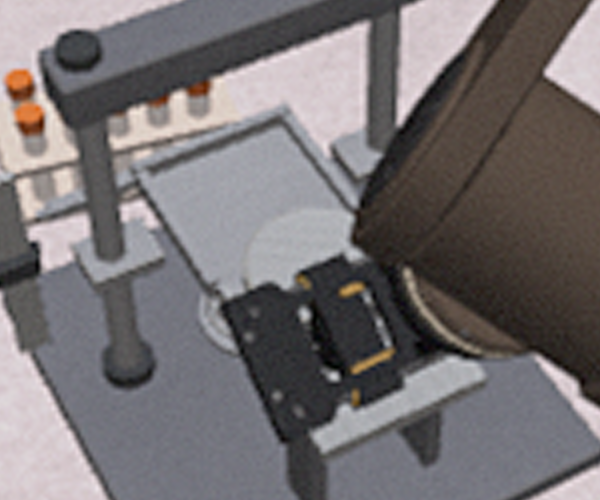

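Request:
drive_tool(increments=[[[-0.175,0,0.1],[0,0,0]],[[-0.175,0,0.1],[0,0,0]],[[-0.175,0,0.1],[0,0,0]],[[-0.175,0,0.1],[0,0,0]],[[-0.175,0,0.1],[0,0,0]]])

```text
t: 7.25
eef_pos: [590.0, 37.9, 140.9]
tcp_rot: [-3.136, 0.571, 1.599]
ft_force: [0.4, 3.0, 0.8]
opening: 0.421
```

Request:
drive_tool(increments=[[[-0.175,0,0.1],[0,0,0]],[[-0.175,0,0.1],[0,0,0]],[[-0.175,0,0.1],[0,0,0]],[[-0.175,0,0.1],[0,0,0]],[[0,0,0],[0,0,0]]])

```text
t: 7.67
eef_pos: [590.4, 13.1, 142.2]
tcp_rot: [-3.135, 0.572, 1.599]
ft_force: [0.1, -0.1, 0.2]
opening: 0.422
```

```bash
cat > look.py <<'E'
import sys
from cell import env
import cv2
from h import *
q=np.load("q.npy")
for n in sys.argv[2:]:
  c=env.read_camera(n); s,p,R=cur(env); print(n,W2T(q,p).round(1),s["ft_force"].round(1),[W2T(q,d["point"]).round(1).tolist()[0] for d in env.tip_of("disc",c) if d["point"][2]>80])
  if n=="wrist": im=cv2.resize(c["pixels"],None,fx=1.5,fy=1.5)
  else:
    im=cv2.resize(c["pixels"],None,fx=4,fy=4,interpolation=cv2.INTER_CUBIC)
    u=project(c,T2W(q,[-10,20,140]))[0]*4; x0=int(max(0,u[0]-300));y0=int(max(0,u[1]-250)); im=im[y0:y0+500,x0:x0+600]
  cv2.imwrite(f"pics/{sys.argv[1]}_{n}.png",im)
E
python3 look.py f scene top
```

```text
scene [[-69.4   0.6 142.1]] [0.4 1.1 0.1] [[-24.5, -0.6, 133.6]]
top [[-70.1   0.6 142.1]] [ 0.3 -0.2 -0.5] [[-33.9, 3.9, 133.0]]
```

View pics/f_scene.png

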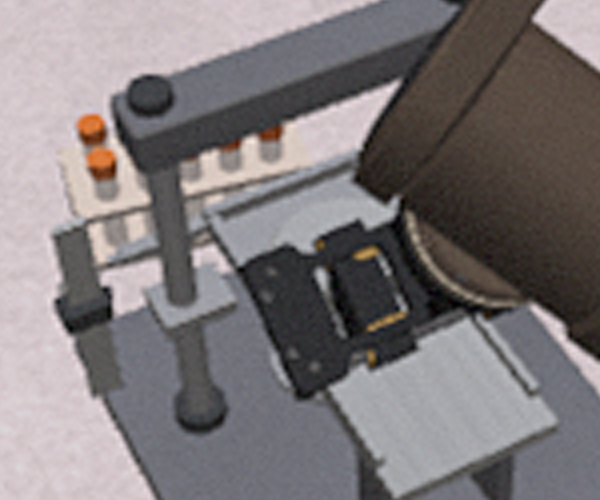

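View pics/f_top.png

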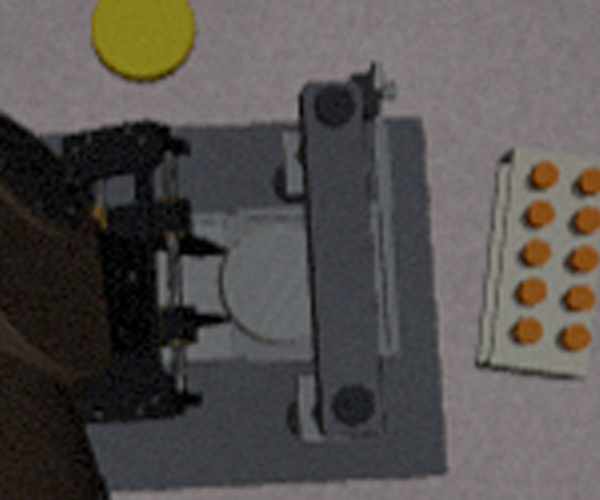

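Request:
drive_tool(increments=[[[-0.15,0,0.08],[0,0,0]],[[-0.15,0,0.08],[0,0,0]],[[-0.15,0,0.08],[0,0,0]],[[-0.12,0,0.075],[0,0,0]],[[0,0,0],[0,0,0]]])

```text
t: 8.28
eef_pos: [591.1, -6.0, 143.6]
tcp_rot: [-3.136, 0.571, 1.599]
ft_force: [-0.7, -0.2, 0.3]
opening: 0.425
```

```bash
python3 look.py g scene top
```

```text
scene [[-50.1   0.7 143.6]] [ 0.2 -0.4 -0.7] [[-5.0, 0.4, 131.0]]
top [[-50.6   0.7 143.5]] [ 0.   0.2 -0.1] [[-14.1, 1.6, 130.8]]
```

View pics/g_top.png

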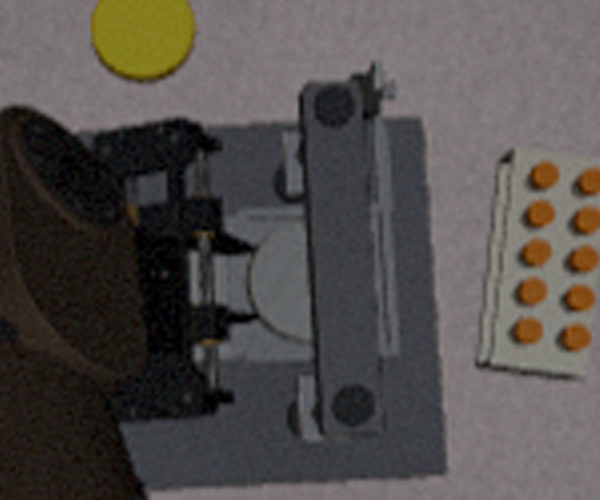

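Request:
drive_tool(increments=[[[-0.07,0,0.045],[0,0,0]],[[-0.07,0,0.045],[0,0,0]],[[-0.05,0,0.03],[0,0,0]],[[0,0,0],[0,0,0]]])

```text
t: 8.82
eef_pos: [591.2, -12.2, 143.5]
tcp_rot: [-3.135, 0.571, 1.599]
ft_force: [0.6, 1.0, -0.4]
opening: 0.426
```

```bash
python3 look.py h scene wrist
```

```text
scene [[-43.8   0.7 143.5]] [-0.7 -0.4 -0.3] [[-4.0, 0.6, 129.4]]
wrist [[-43.9   0.7 143.5]] [-0.8  0.8 -0.3] [[-6.8, 2.7, 128.7]]
```

View pics/h_scene.png

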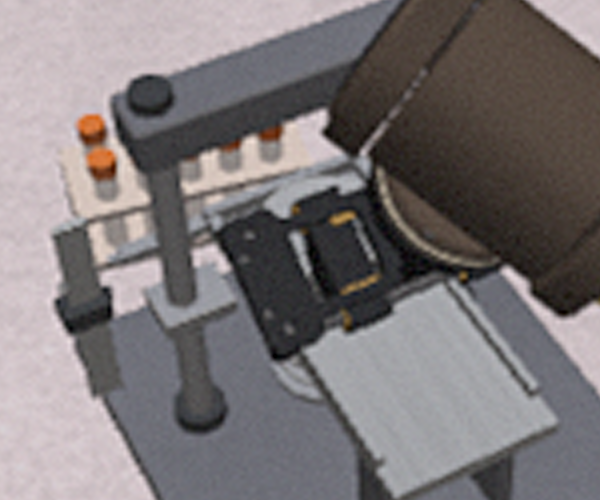

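View pics/h_wrist.png

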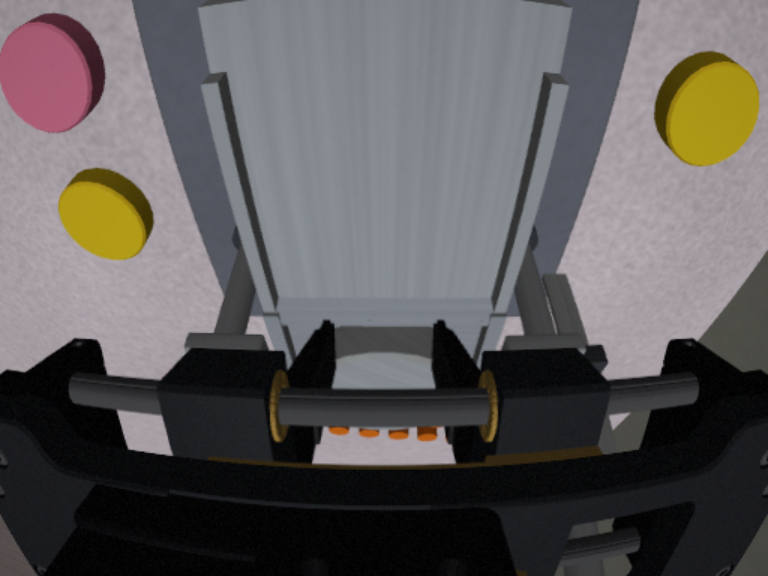

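Request:
drive_tool(increments=[[[-0.05,0,0.03],[0,0,0]],[[-0.05,0,0.03],[0,0,0]],[[0,0,0],[0,0,0]]])

```text
t: 9.27
eef_pos: [591.4, -15.4, 143.7]
tcp_rot: [-3.136, 0.571, 1.599]
ft_force: [-0.3, 1.3, 0.8]
opening: 0.425
```

```bash
python3 look.py i scene wrist
```

```text
scene [[-40.5   0.8 143.7]] [0.4 1.3 0.7] [[1.7, -0.3, 128.6]]
wrist [[-40.5   0.8 143.7]] [1.2 2.1 0.6] [[-3.0, -2.1, 127.4]]
```

View pics/i_wrist.png

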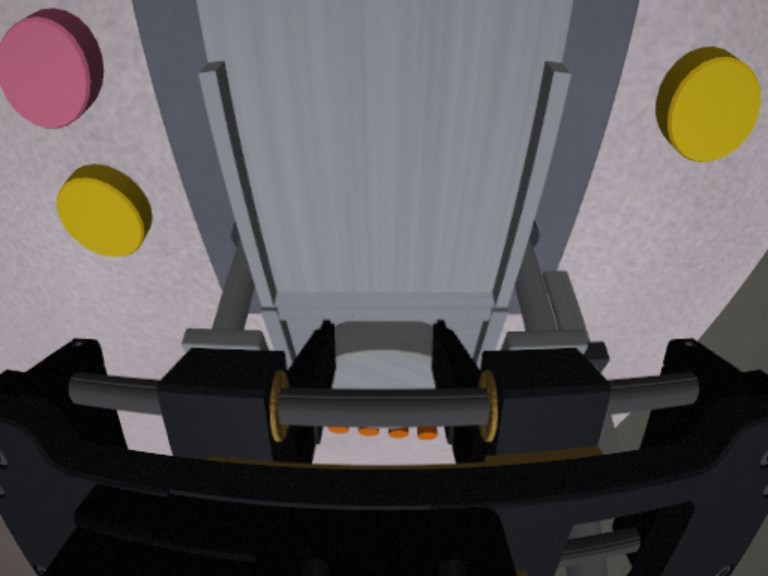

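Request:
drive_tool(increments=[[[-0.05,0,0.03],[0,0,0]],[[-0.03,0,0.02],[0,0,0]],[[0,0,0],[0,0,0]]])

```text
t: 9.72
eef_pos: [591.4, -18.3, 143.7]
tcp_rot: [-3.136, 0.571, 1.599]
ft_force: [0.1, 2.3, 1.1]
opening: 0.421
```

```bash
python3 look.py j scene wrist
```

```text
scene [[-37.6   0.7 143.6]] [0.3 1.1 0.8] [[3.5, 1.3, 127.8]]
wrist [[-37.6   0.8 143.7]] [ 0.   2.2 -0.1] [[-1.6, 1.1, 125.8]]
```

View pics/j_wrist.png

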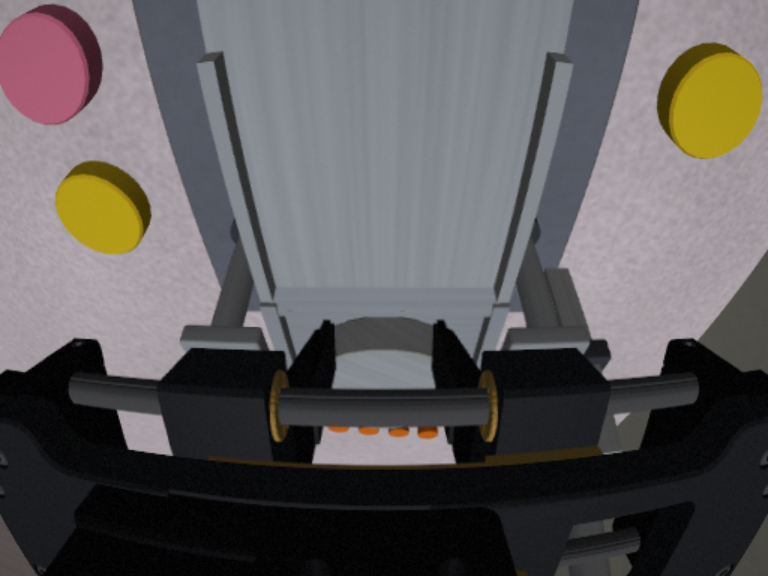

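View pics/j_scene.png

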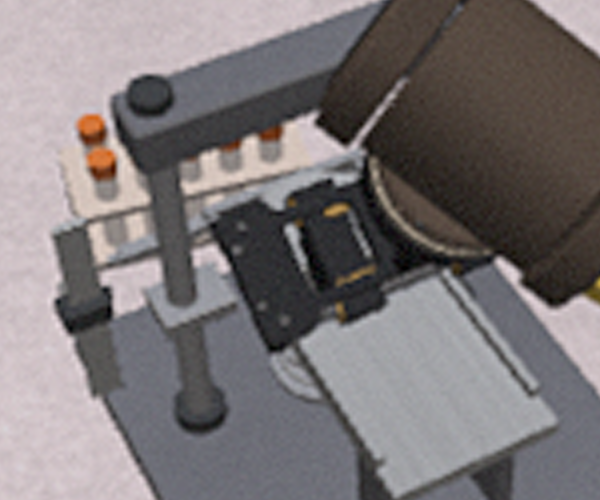

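Request:
drive_tool(increments=[[[0.3,0,-0.2],[0,0,0]],[[0.3,0,-0.8],[0,0,0]],[[0.3,0,-0.8],[0,0,0]],[[0,0,0],[0,0,0]],[[0,0,0],[0,0,0]]])

```text
t: 10.33
eef_pos: [590.4, 34.9, 174.8]
tcp_rot: [-3.137, 0.571, 1.6]
ft_force: [0.4, -1.1, -0.8]
opening: 0.428
```

```bash
python3 look.py k scene wrist top; python3 - <<'E'
import cv2
im=cv2.imread("pics/k_wrist.png"); print(im.shape)
cv2.imwrite("pics/k_wz.png",cv2.resize(im[220:480,220:560],None,fx=2.2,fy=2.2,interpolation=cv2.INTER_CUBIC))
E
```

```text
scene [[-90.    0.7 174.2]] [ 0.2 -0.8 -1. ] [[1.7, -1.0, 130.3]]
wrist [[-89.1   0.5 173.7]] [ 0.3 -0.4  0.8] [[-0.3, 0.1, 128.0]]
top [[-88.9   0.6 173.8]] [-0.1  0.6  0.6] [[-4.5, 2.3, 128.7]]
(576, 768, 3)
```

View pics/k_wz.png

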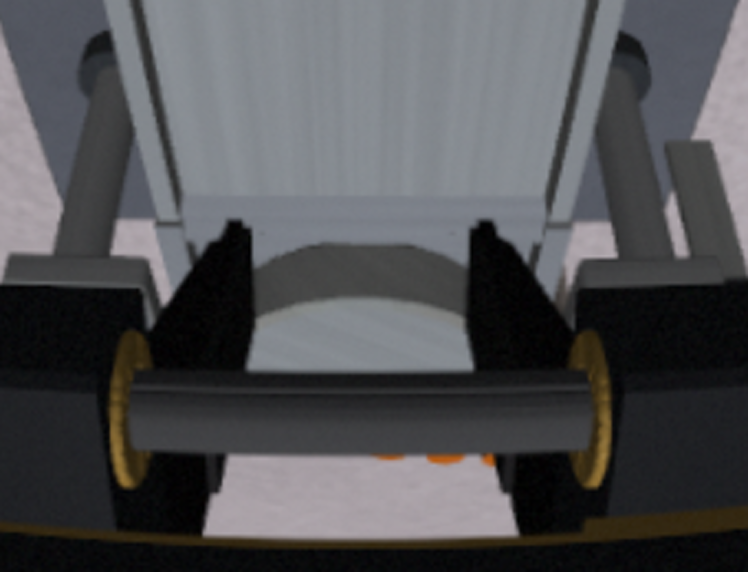

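View pics/k_scene.png

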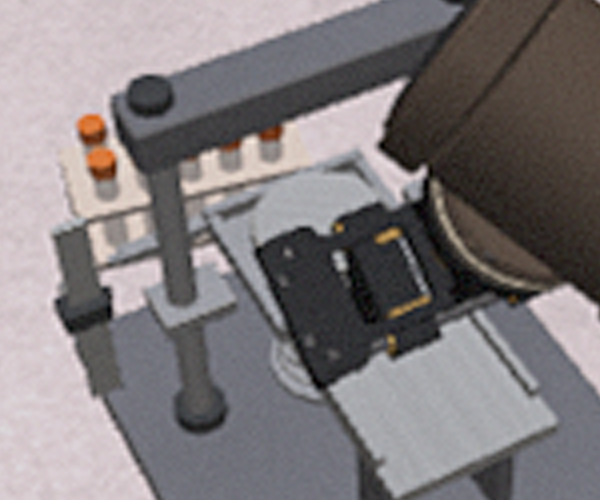

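View pics/k_top.png

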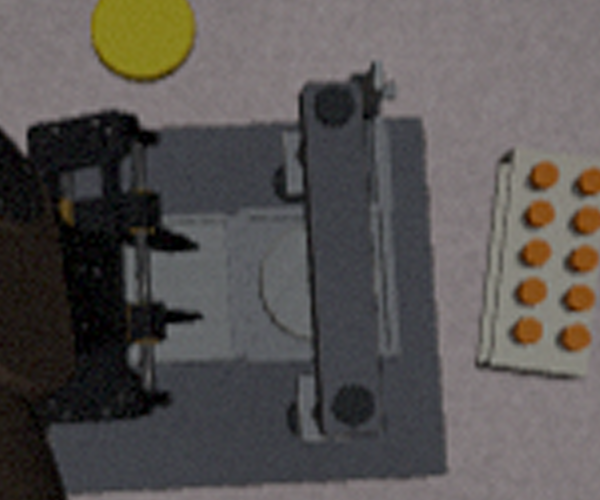

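```bash
cat >> h.py <<'E'
def fish(p,P):
    P=np.atleast_2d(P); W=p["world_to_cam"]; c=P@W[:3,:3].T+W[:3,3]
    f=p["pixels"].shape[0]/2/np.tan(np.radians(p["vertical_fov"]/2))
    th=np.arctan2(np.hypot(c[:,0],c[:,1]),c[:,2]); ph=np.arctan2(c[:,1],c[:,0])
    return np.c_[p["cx"]+f*th*np.cos(ph),p["cy"]+f*th*np.sin(ph)]
E
python3 - <<'E'
from cell import env
from h import *
import cv2
q=np.load("q.npy")
t=np.linspace(0,2*np.pi,120)
outs=[]
for n,pr in [("wrist",fish),("scene",project)]:
    c=env.read_camera(n)
    cx=pr(c,T2W(q,[-5,0,140]))[0]; k=5
    im=cv2.resize(c["pixels"],None,fx=k,fy=k,interpolation=cv2.INTER_CUBIC)
    def line(pts,col,cl=False):
        u=pr(c,T2W(q,pts))*k+k/2-.5
        cv2.polylines(im,[np.round(u).astype(int)],cl,col,1)
    for x0 in [2]:
        line(np.c_[x0+40*np.cos(t),40*np.sin(t),0*t+148],(0,0,255))
        line(np.c_[x0+40*np.cos(t),40*np.sin(t),0*t+126],(0,255,255))
    line([[-48.5,-45,133],[-48.5,45,133],[-44.5,45,133],[-44.5,-45,133]],(0,255,0),True)
    line([[-60,-44,130],[-60,44,130]],(255,0,0))
    line([[45,-45,136],[45,45,136]],(255,0,255))
    x0=int(max(0,cx[0]*k-350));y0=int(max(0,cx[1]*k-280))
    cv2.imwrite(f"pics/l_{n}.png",im[y0:y0+560,x0:x0+700])
E
```

```text
(no output)
```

View pics/l_wrist.png

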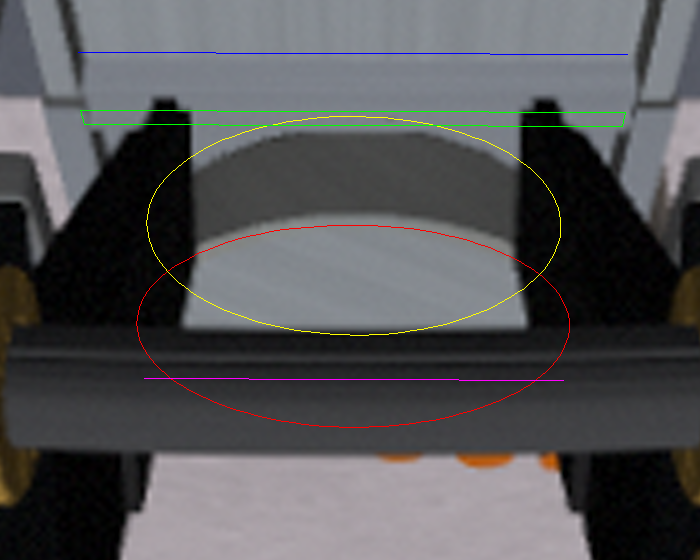

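View pics/l_scene.png

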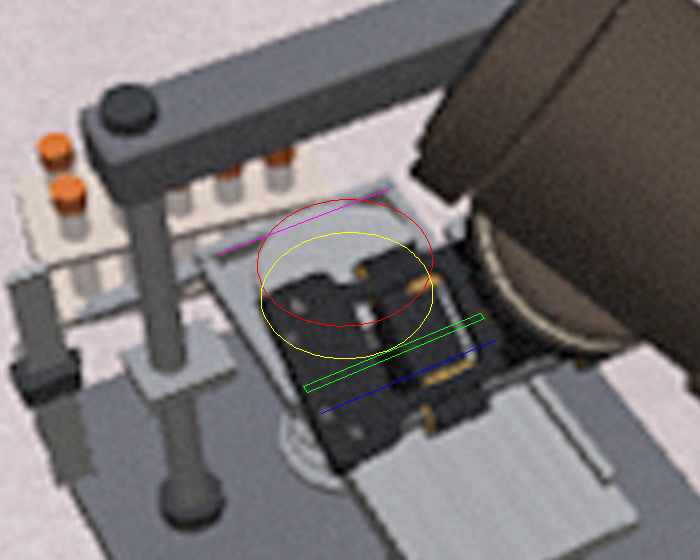

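```bash
python3 - <<'E'
from cell import env
from h import *
import cv2
q=np.load("q.npy")
for n,pr in [("wrist",fish),("scene",project),("top",project)]:
    c=env.read_camera(n)
    cx=pr(c,T2W(q,[50,113,110]))[0]; k=8
    print(n,cx)
    for t in ["pointer_tip","mark_tip"]: print(t,[(W2T(q,d["point"]).round(1)[0].tolist(),round(d["score"],2)) for d in env.tip_of(t,c)][:2])
    x0=int(np.clip(cx[0]-35,0,512-70));y0=int(np.clip(cx[1]-30,0,384-60))
    im=cv2.resize(c["pixels"][y0:y0+60,x0:x0+70],None,fx=k,fy=k,interpolation=cv2.INTER_CUBIC)
    for z,col in [(124,(0,0,255)),(104,(0,255,0)),(84,(0,255,0))]:
        u=(pr(c,T2W(q,[50,113,z]))[0]-[x0,y0])*k+k/2; cv2.circle(im,tuple(np.round(u).astype(int).tolist()),3,col,-1)
    cv2.imwrite(f"pics/m_{n}.png",im)
a=[cv2.imread(f"pics/m_{n}.png") for n in ["scene","top","wrist"]]
cv2.imwrite("pics/m.png",cv2.resize(np.hstack(a[:2]),None,fx=.7,fy=.7))
E
```

```text
wrist [351.75457804 249.08294947]
pointer_tip []
mark_tip []
scene [191.69778059 184.28029695]
pointer_tip [([-274.4, 139.2, 83.9], 0.75), ([51.7, 113.4, 121.2], 0.74)]
mark_tip [([49.8, 118.1, 98.0], 0.53), ([1.9, -3.3, 247.4], 0.39)]
top [307.83988162 158.26978714]
pointer_tip [([52.9, 117.8, 120.4], 0.91)]
mark_tip [([47.7, 119.0, 101.1], 0.38)]
```

View pics/m.png

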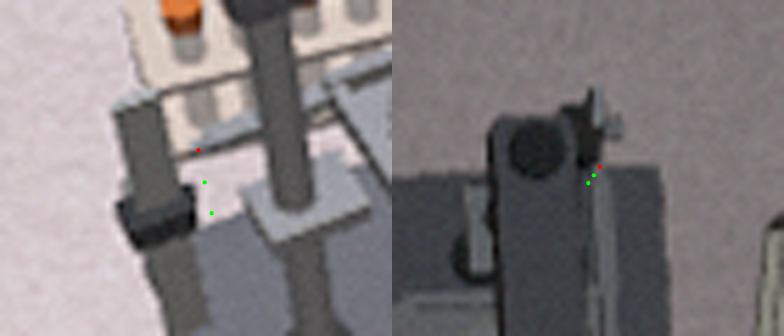

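View pics/m_wrist.png

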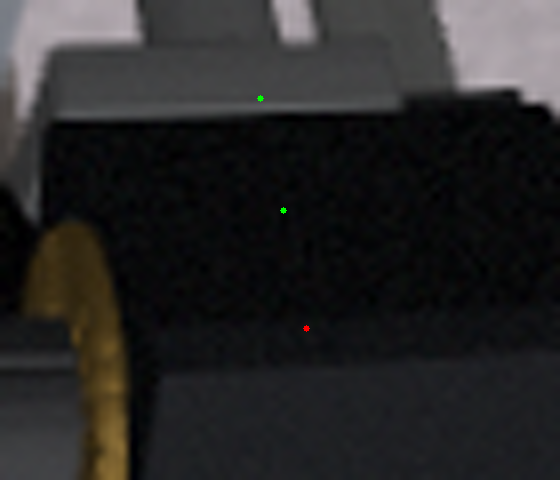

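```bash
cat > mk.py <<'E'
import sys
from cell import env
from h import *
import cv2
q=np.load("q.npy")
c=None
acc=[]
for i in range(int(sys.argv[2])):
    c=env.read_camera("scene"); acc.append(c["pixels"].astype(float))
px=np.mean(acc,0)
x0,y0=165,155;k=12
im=px[y0:y0+48,x0:x0+60]
im=np.clip((im-30)*1.3,0,255).astype(np.uint8)
im=cv2.resize(im,None,fx=k,fy=k,interpolation=cv2.INTER_CUBIC)
for a,col in [((50,113),(0,0,255)),((50,115),(0,255,0))]:
  for z in [124,114,104,94,84]:
    u=(project(c,T2W(q,[*a,z]))[0]-[x0,y0])*k+k/2; cv2.circle(im,tuple(np.round(u).astype(int).tolist()),2,col,-1)
cv2.imwrite(f"pics/{sys.argv[1]}.png",im)
E
python3 mk.py n 4
```

```text
(no output)
```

View pics/n.png

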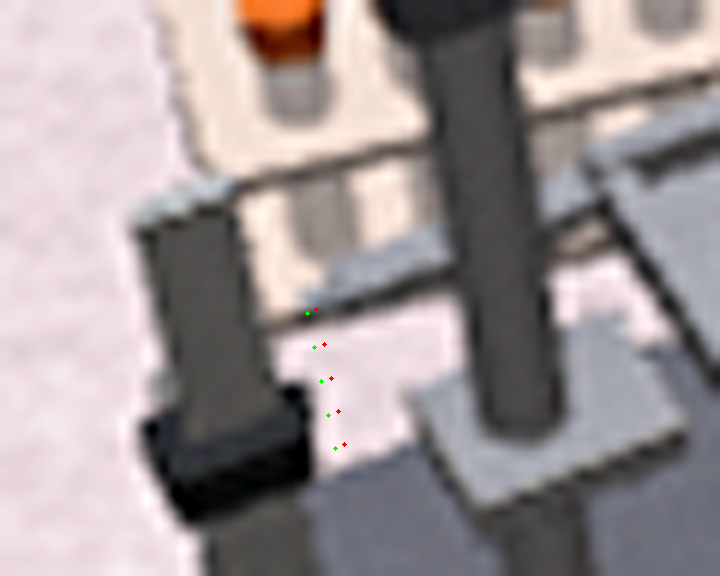

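```bash
python3 - <<'E'
from cell import env
from h import *
import cv2
q=np.load("q.npy")
acc=[]
for i in range(4):
    c=env.read_camera("top"); acc.append(c["pixels"].astype(float))
px=np.mean(acc,0)
x0,y0=280,135;k=14
im=px[y0:y0+42,x0:x0+54]
im=np.clip((im-20)*2.,0,255).astype(np.uint8)
im=cv2.resize(im,None,fx=k,fy=k,interpolation=cv2.INTER_CUBIC)
for a,col in [((50,113),(0,0,255)),((50,115),(0,255,0))]:
  for z in [124,104,84]:
    u=(project(c,T2W(q,[*a,z]))[0]-[x0,y0])*k+k/2; print(u);cv2.circle(im,tuple(np.round(u).astype(int).tolist()),2,col,-1)
cv2.imwrite(f"pics/o.png",im)
E
```

```text
[406.8232088  317.83506434]
[392.5204736  339.06841525]
[378.71073937 359.5698738 ]
[406.15118233 307.86010978]
[391.86343231 329.26359509]
[378.06805836 349.92948604]
```

View pics/o.png

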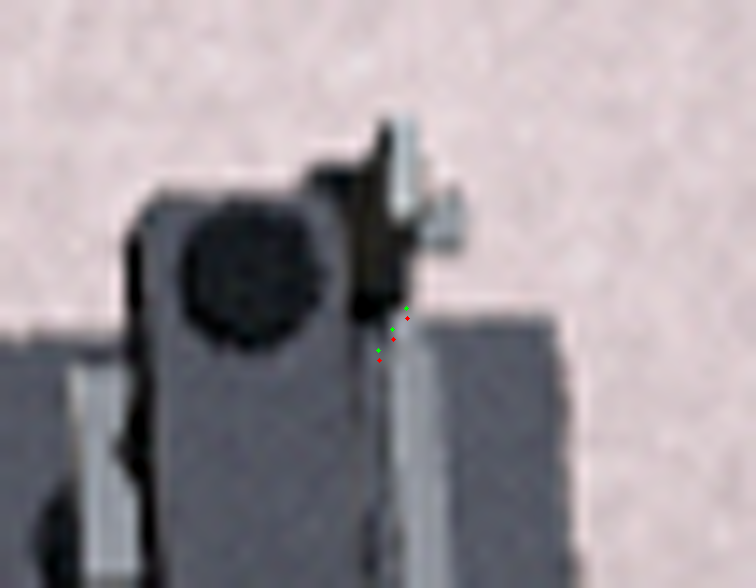

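```bash
python3 - <<'E'
from cell import env
from h import *
import cv2
q=np.load("q.npy")
A={}
for i in range(6):
  for n in ["scene","top"]:
    c=env.read_camera(n)
    for t,z0 in [("pointer_tip",124),("mark_tip",100)]:
        for d in env.tip_of(t,c):
            w=W2T(q,d["point"])[0]
            if np.linalg.norm(w-[50,114,z0])<18: A.setdefault((n,t),[]).append(w)
for k,v in A.items(): v=np.array(v);print(k,len(v),v.mean(0).round(1),v.std(0).round(1),v[:,2].round(1))
c=env.read_camera("wrist"); s,p,R=cur(env); W=c["world_to_cam"]
C=-W[:3,:3].T@W[:3,3]
print("cam in tool",R.inv().apply(C-p).round(1)); print((R.inv().as_matrix()@W[:3,:3].T).round(3), s["t"])
E
```

```text
('scene', 'pointer_tip') 5 [ 51.6 113.9 121.8] [1.3 0.6 1.2] [121.4 123.  123.2 120.  121.6]
('top', 'pointer_tip') 5 [ 50.2 116.9 118.9] [1.6 1.4 1.3] [119.3 119.  121.  118.  117.2]
('top', 'mark_tip') 6 [ 48.8 119.4  99.7] [1.5 1.2 0.7] [ 99.8 100.5  98.8  98.9 100.7  99.3]
('scene', 'mark_tip') 5 [ 49.9 117.5  97.3] [1.4 1.4 1.8] [99.8 97.5 98.1 94.4 96.8]
cam in tool [  74.4    0.  -170.8]
[[-0.    -0.964 -0.265]
 [ 1.    -0.    -0.   ]
 [-0.    -0.265  0.964]] 13.4333
```

```bash
python3 - <<'E'
from cell import env
from h import *
q=np.load("q.npy")
s,p,R=cur(env); print(W2T(q,p))
p1,R1=pose(q,[20,60,420],-8)
r,p,R=plan(p,R,p1,R1,10); show(r)
p1,R1=pose(q,[137,115,178],-50)
r,p,R=plan(p,R,p1,R1,10); show(r)
E
```

```text
[[-89.59816598   0.88879784 174.46969898]]
[[[-0.75,0.19,-0.49],[-0.01,0.89,0.0]],[[-0.71,0.19,-0.54],[-0.01,0.89,0.0]],[[-0.67,0.19,-0.59],[-0.01,0.89,0.0]],[[-0.63,0.2,-0.64],[-0.01,0.89,0.0]],[[-0.58,0.2,-0.68],[-0.0,0.89,0.0]]]
[[[-0.53,0.19,-0.72],[-0.01,0.89,0.0]],[[-0.48,0.2,-0.76],[-0.0,0.89,0.0]],[[-0.43,0.2,-0.79],[-0.01,0.88,0.01]],[[-0.37,0.19,-0.82],[-0.0,0.89,0.0]],[[-0.3,0.2,-0.85],[-0.01,0.88,0.01]]]
[[[-0.5,0.18,0.74],[0.0,0.92,-0.0]],[[-0.55,0.18,0.71],[0.0,0.92,-0.0]],[[-0.6,0.18,0.66],[0.0,0.92,-0.0]],[[-0.65,0.18,0.62],[0.0,0.92,-0.0]],[[-0.69,0.18,0.57],[0.0,0.91,-0.0]]]
[[[-0.73,0.19,0.52],[0.0,0.92,-0.0]],[[-0.77,0.18,0.46],[0.0,0.91,-0.0]],[[-0.8,0.19,0.4],[0.0,0.92,-0.0]],[[-0.83,0.18,0.34],[0.0,0.91,0.0]],[[-0.85,0.19,0.28],[0.0,0.92,0.0]]]
```

Request:
drive_tool(increments=[[[-0.7,0.2,-0.5],[0,0.9,0]],[[-0.7,0.2,-0.55],[0,0.9,0]],[[-0.65,0.2,-0.6],[0,0.9,0]],[[-0.65,0.2,-0.65],[0,0.9,0]],[[-0.6,0.2,-0.7],[0,0.9,0]]])

```text
t: 13.85
eef_pos: [622.4, -19.0, 299.3]
tcp_rot: [-3.138, 0.207, 1.598]
ft_force: [0.5, 0.1, -0.5]
opening: 0.424
```

Request:
drive_tool(increments=[[[-0.55,0.2,-0.75],[0,0.9,0]],[[-0.5,0.2,-0.75],[0,0.9,0]],[[-0.45,0.2,-0.8],[0,0.9,0]],[[-0.35,0.2,-0.8],[0,0.9,0]],[[-0.3,0.2,-0.85],[0,0.9,0]]])

```text
t: 14.27
eef_pos: [654.2, -75.1, 422.5]
tcp_rot: [-3.138, -0.152, 1.596]
ft_force: [0.4, 0.0, 0.5]
opening: 0.426
```

```bash
python3 go.py 137 115 185 -50 10; python3 -c "
from cell import env;print(env.state()['joints'].round(2))"
```

```text
14.27 [[ 20.9  62.1 422.5]] F [0.4 0.  0.5] roterr [-0.21 41.28 -0.07]
[[[-0.5,0.18,0.72],[-0.0,0.9,-0.0]],[[-0.55,0.18,0.69],[-0.01,0.9,-0.0]],[[-0.6,0.18,0.64],[-0.0,0.9,-0.0]],[[-0.65,0.18,0.6],[-0.01,0.9,-0.0]],[[-0.69,0.18,0.55],[-0.0,0.9,-0.0]]]
[[[-0.73,0.18,0.5],[-0.0,0.9,-0.0]],[[-0.76,0.18,0.45],[-0.01,0.9,-0.0]],[[-0.79,0.17,0.39],[-0.0,0.9,-0.01]],[[-0.81,0.18,0.33],[-0.01,0.9,-0.0]],[[-0.84,0.17,0.28],[-0.0,0.91,-0.01]]]
[-0.27  0.44  1.11  0.14  1.64 -0.29]
```

Request:
drive_tool(increments=[[[-0.5,0.2,0.7],[0,0.9,0]],[[-0.55,0.2,0.7],[0,0.9,0]],[[-0.6,0.2,0.65],[0,0.9,0]],[[-0.65,0.2,0.6],[0,0.9,0]],[[-0.7,0.2,0.55],[0,0.9,0]]])

```text
t: 14.68
eef_pos: [685.3, -133.1, 301.3]
tcp_rot: [-3.137, -0.512, 1.593]
ft_force: [-1.2, -0.3, 0.2]
opening: 0.425
```

Request:
drive_tool(increments=[[[-0.75,0.15,0.5],[0,0.9,0]],[[-0.75,0.15,0.45],[0,0.9,0]],[[-0.8,0.15,0.4],[0,0.9,0]],[[-0.8,0.15,0.35],[0,0.9,0]],[[-0.8,0.15,0.2],[0,0.9,0]]])

```text
t: 15.1
eef_pos: [708.5, -191.4, 183.6]
tcp_rot: [-3.134, -0.873, 1.59]
ft_force: [-0.3, -0.3, 0.8]
opening: 0.426
```

Request:
drive_tool(increments=[[[0,0,0],[0,0,0]],[[0,0,0],[0,0,0]]])

```text
t: 15.27
eef_pos: [708.0, -191.8, 182.2]
tcp_rot: [-3.128, -0.871, 1.584]
ft_force: [-0.7, -0.1, 0.9]
opening: 0.421
```

```bash
cat > wl.py <<'E'
import sys
from cell import env
from h import *
import cv2
q=np.load("q.npy")
s,p,R=cur(env);print(s["t"],W2T(q,p),s["joints"].round(2))
acc=[]
for i in range(3):
    c=env.read_camera("wrist"); acc.append(c["pixels"].astype(float))
    for t in ["pointer_tip","mark_tip"]: print(t,[(W2T(q,d["point"]).round(1)[0].tolist(),round(d["score"],2)) for d in env.tip_of(t,c)][:2])
px=np.mean(acc,0).astype(np.uint8)
cv2.imwrite(f"pics/{sys.argv[1]}_w.png",cv2.resize(px,None,fx=1.5,fy=1.5))
u0=fish(c,T2W(q,[50,114,110]))[0]; k=8
x0=int(np.clip(u0[0]-45,0,512-90));y0=int(np.clip(u0[1]-35,0,384-70))
im=cv2.resize(px[y0:y0+70,x0:x0+90],None,fx=k,fy=k,interpolation=cv2.INTER_CUBIC)
for a,col in [((50,113),(0,0,255)),((50,115),(0,255,0))]:
  for z in [124,114,104,94,84]:
    u=(fish(c,T2W(q,[*a,z]))[0]-[x0,y0])*k+k/2; cv2.circle(im,tuple(np.round(u).astype(int).tolist()),2,col,-1)
    if col[2]: print(z,u.round())
cv2.imwrite(f"pics/{sys.argv[1]}_z.png",im); print(x0,y0)
import pickle; pickle.dump(dict(c=c,px=px),open(sys.argv[1]+".pkl","wb"))
E
python3 wl.py p
```

```text
15.2667 [[138.86789904 112.94135126 182.2042575 ]] [-0.59  0.9   1.09  0.68  1.72 -0.71]
pointer_tip [([47.7, 117.9, 120.8], 0.67)]
mark_tip [([52.4, 117.8, 99.5], 0.95)]
pointer_tip [([51.4, 120.1, 121.0], 0.95)]
mark_tip [([51.0, 119.3, 99.6], 0.57)]
pointer_tip [([48.1, 115.9, 119.1], 0.59)]
mark_tip [([52.4, 117.1, 98.7], 0.67)]
124 [361. 221.]
114 [362. 269.]
104 [362. 314.]
94 [362. 357.]
84 [363. 397.]
210 151
```

View pics/p_w.png

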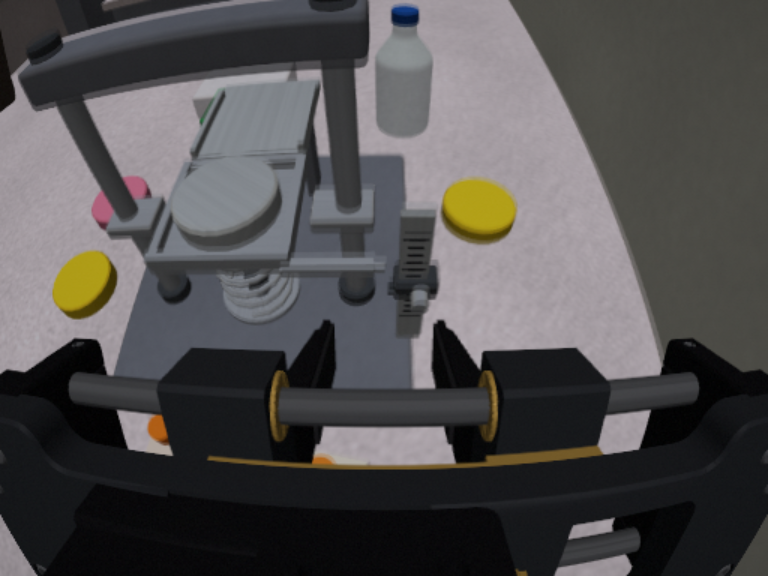

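View pics/p_z.png

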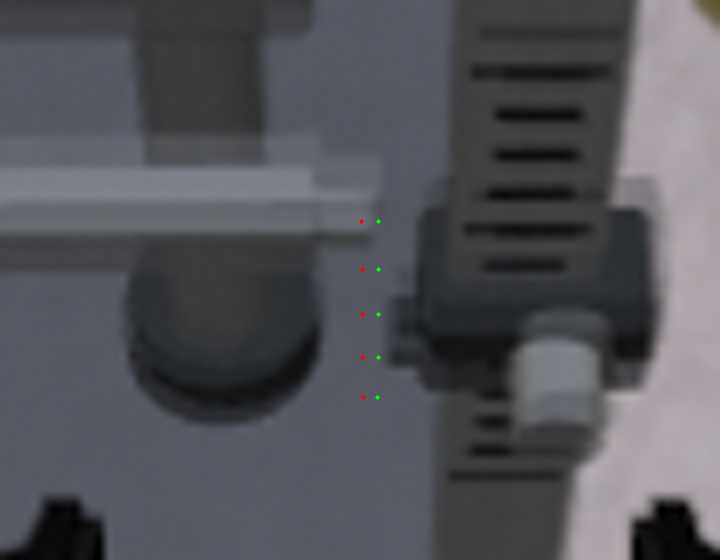

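```bash
sed 's/range(3)/range(1)/' wl.py > wl1.py; python3 wl1.py p2
```

```text
15.7167 [[137.46854179 113.58515848 186.08924   ]] [-0.59  0.89  1.09  0.68  1.72 -0.71]
pointer_tip [([47.7, 118.1, 118.9], 0.96)]
mark_tip [([52.6, 117.3, 100.5], 0.84)]
124 [363. 222.]
114 [364. 271.]
104 [364. 316.]
94 [365. 359.]
84 [365. 400.]
210 150
```

View pics/p2_z.png

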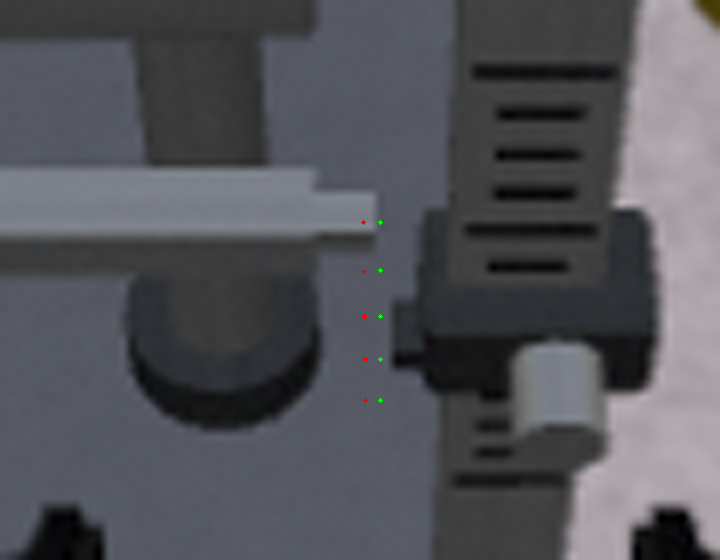

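```bash
python3 - <<'E'
from h import *
import pickle
from scipy.optimize import brentq
q=np.load("q.npy"); d=pickle.load(open("p2.pkl","rb")); c=d["c"]
row=lambda x,y,z:(fish(c,T2W(q,[x,y,z]))[0][1]-150)*8+4
xf=brentq(lambda x:row(x,110,126)-232,20,90); xb=brentq(lambda x:row(x,110,126)-191,20,90)
print("pointer x",xf,xb, "bottom front z",brentq(lambda z:row(xf,110,z)-247,90,130))
zf=brentq(lambda z:row(xf,117,z)-347,60,130); zb=brentq(lambda z:row(xb,117,z)-298,60,130); print("mark top by front/back",zf,zb,"bottom",brentq(lambda z:row(xf,117,z)-369,60,130))
for z in (102,): 
  print("mark x if z",z,brentq(lambda x:row(x,117,z)-347,20,90),brentq(lambda x:row(x,117,z)-298,20,90))
im=d["px"][150:220,210:300]
print(im[15:50,254-210,1], im[30:50,50,1],im[30:50,51,1],sep="\n")
E
```

```text
pointer x 52.866841678148546 46.783399671343005 bottom front z 122.95745239761568
mark top by front/back 101.19096465384435 103.32270119866678 bottom 96.03089147211962
mark x if z 102 53.398394978758056 45.87480587721761
[ 86  86  87  88  86  87  87  89  88 129 128 125 124 127  61  59  73  86
  86  88  89  88  88  87  86  86  89  88  88  89  88  89  88  89  88]
[87 87 86 88 86 87 87 67 48 50 49 51 50 47 23 19 71 89 88 88]
[84 84 85 83 84 85 85 64 47 51 49 46 51 45 19 23 69 90 89 88]
```

```bash
python3 go.py 125 115 140 -68 5
```

```text
15.87 [[137.8 113.5 185.3]] F [0.1 0.5 0.5] roterr [-0.15 18.24 -0.23]
[[[-0.18,0.01,0.26],[-0.01,0.8,-0.01]],[[-0.19,0.01,0.25],[-0.01,0.79,-0.01]],[[-0.21,0.01,0.24],[-0.0,0.8,-0.01]],[[-0.22,0.01,0.22],[-0.01,0.79,-0.01]],[[-0.23,0.02,0.21],[-0.0,0.8,-0.01]]]
```

Request:
drive_tool(increments=[[[-0.2,0,0.25],[0,0.8,0]],[[-0.2,0,0.25],[0,0.8,0]],[[-0.2,0,0.25],[0,0.8,0]],[[-0.2,0,0.2],[0,0.8,0]],[[-0.2,0,0.2],[0,0.8,0]]])

```text
t: 16.28
eef_pos: [707.9, -178.5, 140.7]
tcp_rot: [-3.129, -1.192, 1.584]
ft_force: [0.3, 0.6, -0.3]
opening: 0.424
```

Request:
drive_tool(increments=[[[0,0,0],[0,0,0]],[[0,0,0],[0,0,0]],[[0,0,0],[0,0,0]],[[0,0,0],[0,0,0]]])

```text
t: 16.62
eef_pos: [708.4, -178.5, 142.5]
tcp_rot: [-3.134, -1.186, 1.589]
ft_force: [-0.5, 0.5, -0.3]
opening: 0.427
```

```bash
python3 wl1.py p3
```

```text
16.6167 [[125.55663953 113.62945959 142.48197624]] [-0.62  1.03  1.09  0.88  1.85 -0.78]
pointer_tip [([50.7, 114.9, 119.2], 0.92)]
mark_tip [([51.3, 113.3, 98.6], 0.98), ([-278.3, 134.1, 80.4], 0.75)]
124 [361. 189.]
114 [361. 262.]
104 [362. 332.]
94 [362. 399.]
84 [362. 462.]
210 160
```

View pics/p3_z.png

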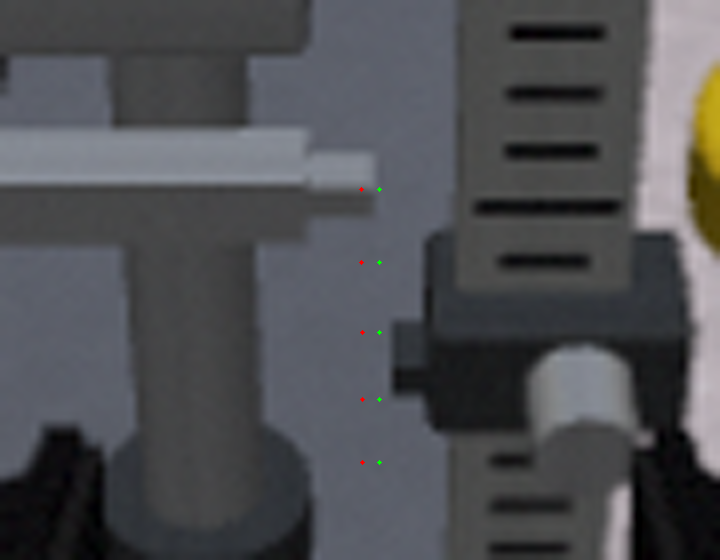

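View pics/p3_w.png

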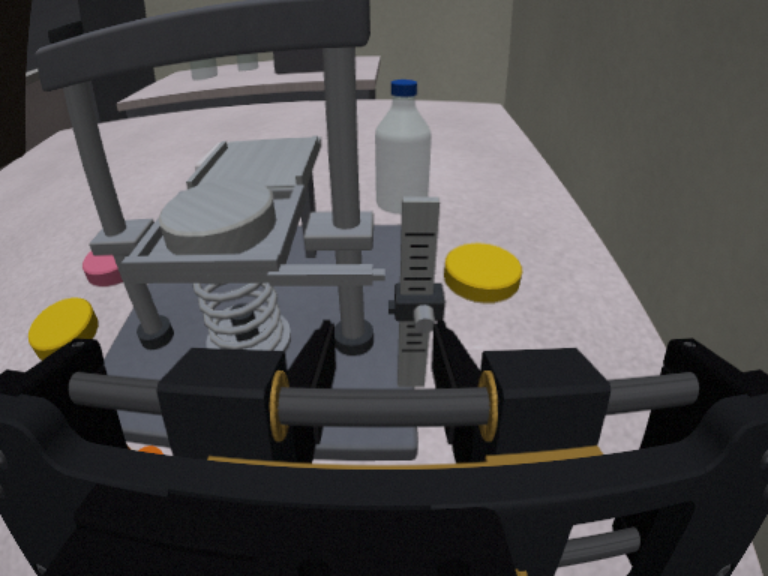

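```bash
python3 - <<'E'
from cell import env
from h import *
q=np.load("q.npy")
s,p,R=cur(env); print(W2T(q,p))
p1,R1=pose(q,[15,40,420],-8)
r,p,R=plan(p,R,p1,R1,15); show(r)
E
```

```text
[[125.45172246 113.45233064 142.19085891]]
[[[0.66,-0.17,-0.0],[-0.0,-0.87,-0.0]],[[0.66,-0.16,-0.05],[-0.0,-0.87,-0.0]],[[0.66,-0.17,-0.1],[-0.0,-0.87,-0.0]],[[0.65,-0.16,-0.14],[-0.0,-0.87,-0.0]],[[0.64,-0.17,-0.19],[-0.0,-0.87,-0.0]]]
[[[0.62,-0.16,-0.23],[-0.0,-0.87,-0.0]],[[0.61,-0.17,-0.27],[-0.0,-0.87,-0.0]],[[0.58,-0.16,-0.31],[-0.01,-0.88,-0.0]],[[0.56,-0.17,-0.35],[-0.0,-0.87,-0.0]],[[0.54,-0.16,-0.39],[-0.01,-0.88,-0.0]]]
[[[0.51,-0.17,-0.43],[-0.0,-0.87,-0.0]],[[0.47,-0.16,-0.46],[-0.01,-0.88,-0.0]],[[0.44,-0.17,-0.5],[-0.0,-0.87,-0.01]],[[0.41,-0.16,-0.53],[-0.01,-0.88,-0.0]],[[0.37,-0.16,-0.55],[-0.0,-0.87,-0.01]]]
```

Request:
drive_tool(increments=[[[0.65,-0.15,0],[0,-0.87,0]],[[0.65,-0.15,-0.05],[0,-0.87,0]],[[0.65,-0.15,-0.1],[0,-0.87,0]],[[0.65,-0.15,-0.15],[0,-0.87,0]],[[0.65,-0.15,-0.2],[0,-0.87,0]]])

```text
t: 17.18
eef_pos: [684.7, -142.9, 235.2]
tcp_rot: [-3.136, -0.837, 1.592]
ft_force: [1.7, -0.2, 0.8]
opening: 0.427
```

Request:
drive_tool(increments=[[[0.6,-0.15,-0.25],[0,-0.87,0]],[[0.6,-0.15,-0.25],[0,-0.87,0]],[[0.6,-0.15,-0.3],[0,-0.87,0]],[[0.55,-0.15,-0.35],[0,-0.87,0]],[[0.55,-0.15,-0.4],[0,-0.87,0]]])

```text
t: 17.6
eef_pos: [661.6, -106.6, 327.6]
tcp_rot: [-3.138, -0.489, 1.594]
ft_force: [0.9, 0.8, -0.3]
opening: 0.427
```

Request:
drive_tool(increments=[[[0.5,-0.15,-0.45],[0,-0.87,0]],[[0.45,-0.15,-0.45],[0,-0.87,0]],[[0.45,-0.15,-0.5],[0,-0.87,0]],[[0.4,-0.15,-0.55],[0,-0.87,0]],[[0.35,-0.15,-0.55],[0,-0.87,0]]])

```text
t: 18.02
eef_pos: [638.6, -72.4, 421.3]
tcp_rot: [-3.139, -0.141, 1.595]
ft_force: [-0.0, -0.1, -0.2]
opening: 0.425
```

```bash
python3 go.py -80 0 190 35 11
```

```text
18.02 [[ 17.8  46.5 421.3]] F [-0.  -0.1 -0.2] roterr [-1.500e-01 -4.306e+01  1.000e-02]
[[[0.19,-0.14,0.74],[-0.0,-0.85,0.0]],[[0.24,-0.14,0.72],[-0.0,-0.85,0.0]],[[0.29,-0.14,0.7],[-0.0,-0.85,0.0]],[[0.34,-0.14,0.68],[-0.0,-0.86,0.0]],[[0.39,-0.14,0.66],[-0.0,-0.85,0.0]]]
[[[0.43,-0.14,0.63],[-0.01,-0.86,0.0]],[[0.47,-0.14,0.6],[-0.0,-0.85,0.0]],[[0.51,-0.14,0.56],[-0.01,-0.86,0.0]],[[0.55,-0.14,0.52],[-0.0,-0.85,0.0]],[[0.59,-0.14,0.49],[-0.01,-0.86,0.0]]]
[[[0.62,-0.14,0.44],[-0.0,-0.85,0.01]]]
```

Request:
drive_tool(increments=[[[0.2,-0.14,0.7],[0,-0.85,0]],[[0.25,-0.14,0.7],[0,-0.85,0]],[[0.3,-0.14,0.7],[0,-0.85,0]],[[0.35,-0.14,0.7],[0,-0.85,0]],[[0.4,-0.14,0.65],[0,-0.85,0]]])

```text
t: 18.43
eef_pos: [616.0, -27.0, 315.8]
tcp_rot: [-3.139, 0.199, 1.597]
ft_force: [-0.0, -0.5, 0.6]
opening: 0.423
```

Request:
drive_tool(increments=[[[0.45,-0.14,0.65],[0,-0.85,0]],[[0.45,-0.14,0.6],[0,-0.85,0]],[[0.5,-0.14,0.55],[0,-0.85,0]],[[0.55,-0.14,0.5],[0,-0.85,0]],[[0.6,-0.14,0.5],[0,-0.85,0]]])

```text
t: 18.85
eef_pos: [593.8, 18.0, 211.2]
tcp_rot: [-3.14, 0.538, 1.598]
ft_force: [0.4, -0.7, -0.2]
opening: 0.423
```

Request:
drive_tool(increments=[[[0.6,-0.14,0.45],[0,-0.85,0]],[[0,0,0],[0,0,0]],[[0,0,0],[0,0,0]]])

```text
t: 19.1
eef_pos: [589.1, 26.8, 189.5]
tcp_rot: [-3.134, 0.602, 1.603]
ft_force: [0.9, 0.7, 0.3]
opening: 0.427
```

```bash
python3 go.py -12 0 160 35 5
```

```text
19.1 [[-82.7  -0.4 189.5]] F [0.9 0.7 0.3] roterr [-0.24 -0.49  0.32]
[[[-0.28,0.0,0.43],[-0.01,-0.02,0.01]],[[-0.28,0.0,0.43],[-0.01,-0.02,0.01]],[[-0.27,0.0,0.43],[-0.01,-0.02,0.02]],[[-0.27,0.01,0.43],[-0.01,-0.02,0.01]],[[-0.28,0.0,0.43],[-0.01,-0.03,0.02]]]
```

Request:
drive_tool(increments=[[[-0.28,0,0.43],[0,0,0]],[[-0.28,0,0.43],[0,0,0]],[[-0.28,0,0.43],[0,0,0]],[[-0.28,0,0.43],[0,0,0]],[[-0.28,0,0.43],[0,0,0]]])

```text
t: 19.52
eef_pos: [590.9, -47.9, 160.6]
tcp_rot: [-3.136, 0.603, 1.597]
ft_force: [-0.9, -0.3, -0.1]
opening: 0.422
```

Request:
drive_tool(increments=[[[0,0,0],[0,0,0]],[[0,0,0],[0,0,0]],[[0,0,0],[0,0,0]]])

```text
t: 19.77
eef_pos: [591.1, -45.7, 160.7]
tcp_rot: [-3.136, 0.603, 1.599]
ft_force: [-0.1, 0.2, -0.8]
opening: 0.426
```

```bash
python3 go.py -12 0 150 35 5; python3 look.py r scene wrist
```

```text
19.77 [[-10.1  -0.3 160.7]] F [-0.1  0.2 -0.8] roterr [-0.25 -0.46  0.11]
[[[0.05,0.0,0.05],[-0.01,-0.02,0.01]],[[0.05,0.0,0.05],[-0.01,-0.02,0.0]],[[0.05,0.0,0.05],[-0.01,-0.02,0.01]],[[0.05,0.01,0.05],[-0.01,-0.02,0.0]],[[0.06,0.0,0.06],[-0.01,-0.02,0.01]]]
scene [[-10.5  -0.2 160.8]] [0.2 0.4 0.5] [[1.9, 0.5, 128.5]]
wrist [[-10.9  -0.2 160.8]] [-0.  -0.7  0.1] [[-0.2, 0.4, 128.4]]
```

View pics/r_wrist.png

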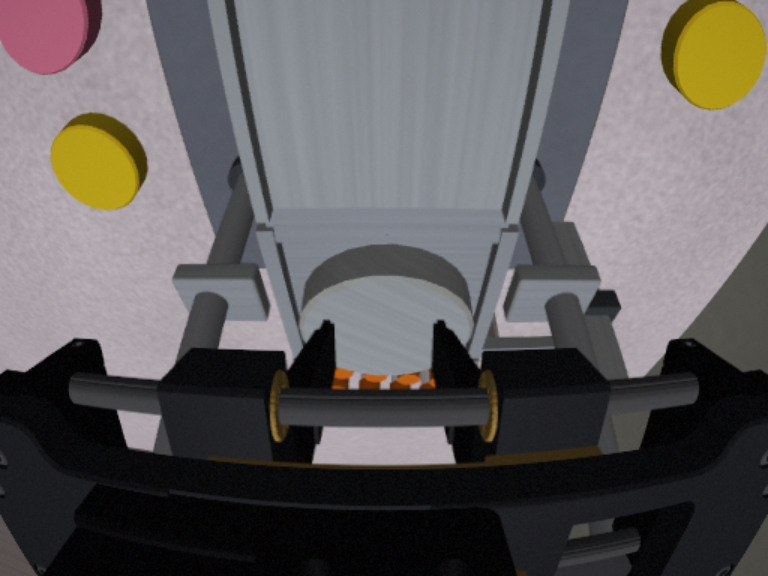

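View pics/r_scene.png

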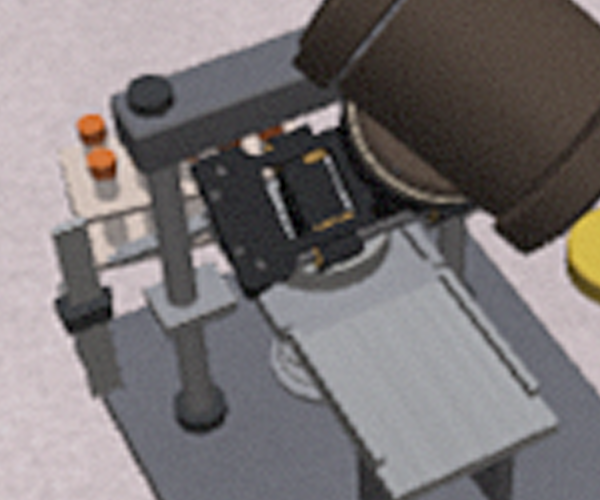

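Request:
drive_tool(increments=[[[0.038,0,0.055],[0,0,0]],[[0.038,0,0.055],[0,0,0]],[[0.02,0,0.027],[0,0,0]],[[0,0,0],[0,0,0]]])

```text
t: 20.3
eef_pos: [590.8, -45.1, 155.2]
tcp_rot: [-3.135, 0.603, 1.6]
ft_force: [0.6, 0.1, 0.5]
opening: 0.426
```

Request:
drive_tool(increments=[[[0.02,0,0.027],[0,0,0]],[[0,0,0],[0,0,0]]])

```text
t: 20.47
eef_pos: [591.0, -45.3, 154.5]
tcp_rot: [-3.135, 0.603, 1.6]
ft_force: [-0.3, 0.9, 1.1]
opening: 0.425
```

Request:
drive_tool(increments=[[[0.02,0,0.027],[0,0,0]],[[0,0,0],[0,0,0]]])

```text
t: 20.63
eef_pos: [591.0, -45.3, 153.8]
tcp_rot: [-3.136, 0.603, 1.599]
ft_force: [-1.1, 0.0, 4.3]
opening: 0.426
```

Request:
drive_tool(increments=[[[0.02,0,0.027],[0,0,0]],[[0,0,0],[0,0,0]]])

```text
t: 20.8
eef_pos: [591.0, -45.2, 152.7]
tcp_rot: [-3.136, 0.603, 1.599]
ft_force: [-0.3, 0.5, 3.1]
opening: 0.422
```

Request:
drive_tool(increments=[[[0.038,0,0.055],[0,0,0]],[[0.038,0,0.055],[0,0,0]],[[0.038,0,0.055],[0,0,0]],[[0.038,0,0.055],[0,0,0]],[[0.038,0,0.055],[0,0,0]]])

```text
t: 21.22
eef_pos: [591.0, -45.2, 142.5]
tcp_rot: [-3.136, 0.603, 1.599]
ft_force: [0.2, 1.3, 6.3]
opening: 0.426
```

Request:
drive_tool(increments=[[[0.038,0,0.055],[0,0,0]],[[0.038,0,0.055],[0,0,0]],[[0.038,0,0.055],[0,0,0]],[[0.038,0,0.055],[0,0,0]],[[0,0,0],[0,0,0]]])

```text
t: 21.63
eef_pos: [591.0, -45.2, 134.5]
tcp_rot: [-3.136, 0.603, 1.6]
ft_force: [0.2, 1.2, 8.1]
opening: 0.426
```

```bash
python3 look.py s wrist scene; python3 go.py -10 0 129.4 35 2; python3 - <<'E'
import cv2
im=cv2.imread("pics/s_wrist.png"); cv2.imwrite("pics/s_wz.png",cv2.resize(im[200:420,440:660],None,fx=3,fy=2.7,interpolation=cv2.INTER_CUBIC))
E
```

```text
wrist [[-10.6  -0.3 134.7]] [-0.6  1.7  8.7] [[-1.9, -0.1, 109.9]]
scene [[-10.6  -0.3 134.8]] [-1.4  1.   8.5] [[0.8, -1.8, 110.9]]
21.83 [[-10.6  -0.3 134.8]] F [-1.1  0.3  7.8] roterr [-0.21 -0.42  0.15]
[[[0.04,0.01,0.08],[-0.02,-0.05,0.02]],[[0.05,0.0,0.08],[-0.03,-0.04,0.01]]]
```

View pics/s_wrist.png

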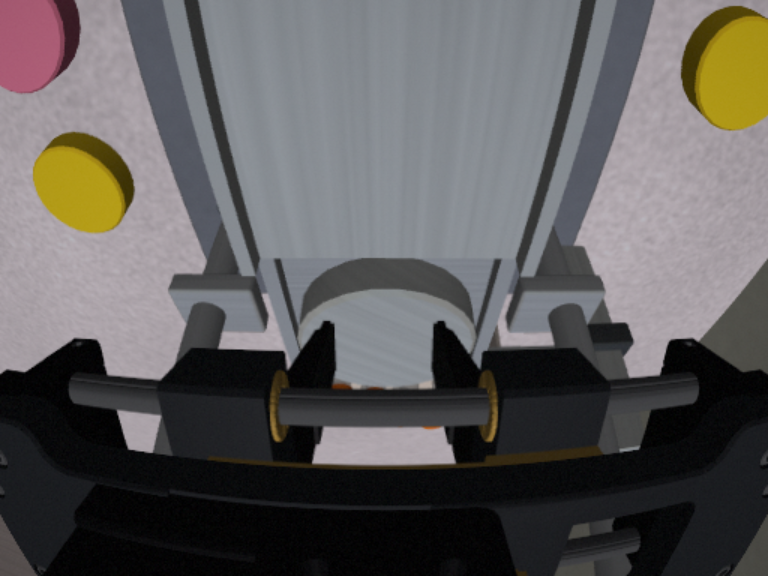

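View pics/s_scene.png

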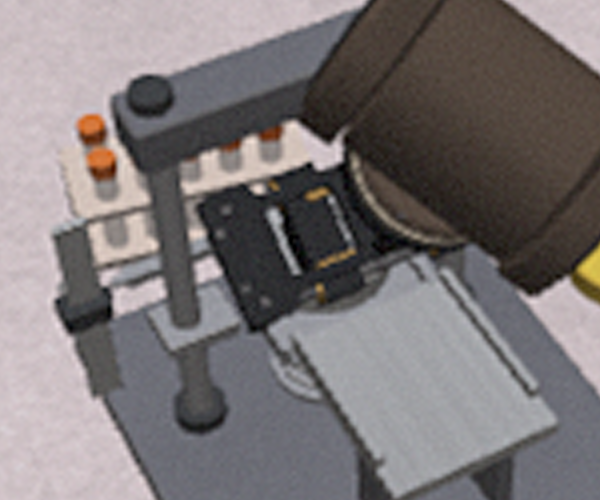

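Request:
drive_tool(increments=[[[0.038,0,0.055],[0,0,0]],[[0.038,0,0.055],[0,0,0]],[[0.012,0,0.018],[0,0,0]],[[0,0,0],[0,0,0]]])

```text
t: 22.17
eef_pos: [591.0, -45.3, 130.1]
tcp_rot: [-3.136, 0.604, 1.599]
ft_force: [-0.5, 0.5, 9.5]
opening: 0.423
```

```bash
python3 mk.py t 3; python3 - <<'E'
from cell import env
from h import *
q=np.load("q.npy")
A={}
s,p,R=cur(env);print(s["t"],p,s["ft_force"])
for n in ["scene","top","scene","top"]:
    c=env.read_camera(n)
    for t in ("pointer_tip","mark_tip"):
        for d in env.tip_of(t,c):
            w=W2T(q,d["point"])[0]
            if np.linalg.norm(w-[50,114,100])<18: print(n,t,w.round(1),round(d["score"],2))
s,p,R=cur(env);print(s["t"],p,s["ft_force"])
E
```

```text
22.3167 [591.03400908 -45.25138041 130.31246138] [-0.80926196  2.13157837  8.37593515]
scene pointer_tip [ 50.9 113.2  98.5] 0.89
scene mark_tip [ 48.7 117.4  95.3] 0.57
top pointer_tip [ 50.7 117.8  98.5] 0.73
top mark_tip [ 50.1 120.3  99.1] 0.45
scene pointer_tip [ 49.  115.2  98.7] 0.96
scene mark_tip [ 49.6 116.8  98.9] 0.53
top pointer_tip [ 48.8 115.6  96.7] 0.76
top mark_tip [ 51.6 117.2 101.2] 0.37
22.9167 [591.02265707 -45.22373315 130.32675982] [-1.54778525  1.7532907   9.17929255]
```

View pics/t.png

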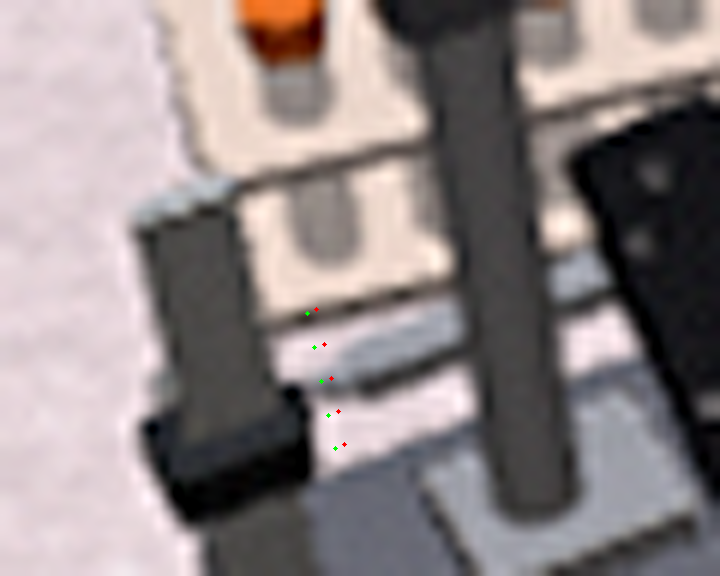

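Request:
drive_tool(increments=[[[0.013,0,0.019],[0,0,0]],[[0,0,0],[0,0,0]],[[0,0,0],[0,0,0]],[[0,0,0],[0,0,0]],[[0,0,0],[0,0,0]]])

```text
t: 23.33
eef_pos: [591.0, -45.3, 129.6]
tcp_rot: [-3.136, 0.604, 1.599]
ft_force: [-1.7, 1.6, 9.1]
opening: 0.424
```

```bash
python3 - <<'E'
from cell import env
from h import *
q=np.load("q.npy")
A={}
for n in ["scene","top"]*3:
    c=env.read_camera(n)
    for t in ("pointer_tip","mark_tip"):
        for d in env.tip_of(t,c):
            w=W2T(q,d["point"])[0]
            if np.linalg.norm(w-[50,114,100])<18: A.setdefault((n,t),[]).append(w[2].round(1))
s,p,R=cur(env);print(s["t"],p,s["ft_force"],A)
E
```

```text
24.2333 [591.03482754 -45.26738127 129.64801318] [-0.84820183  1.21832972 10.13363072] {('scene', 'pointer_tip'): [np.float64(97.4), np.float64(96.5), np.float64(96.0)], ('scene', 'mark_tip'): [np.float64(98.0), np.float64(96.9), np.float64(97.0)], ('top', 'pointer_tip'): [np.float64(97.5), np.float64(98.8), np.float64(99.0), np.float64(97.9)], ('top', 'mark_tip'): [np.float64(99.3), np.float64(102.0), np.float64(98.8)]}
```

Request:
drive_tool(increments=[[[0,0,0],[0,0,0]],[[0,0,0],[0,0,0]],[[0,0,0],[0,0,0]],[[0,0,0],[0,0,0]],[[0,0,0],[0,0,0]]])

```text
t: 24.65
eef_pos: [591.0, -45.2, 129.6]
tcp_rot: [-3.136, 0.604, 1.599]
ft_force: [-1.5, 2.3, 8.6]
opening: 0.427
```

Request:
drive_tool(increments=[[[0,0,0],[0,0,0]],[[0,0,0],[0,0,0]],[[0,0,0],[0,0,0]],[[0,0,0],[0,0,0]],[[0,0,0],[0,0,0]]])

```text
t: 25.07
eef_pos: [591.0, -45.2, 129.7]
tcp_rot: [-3.136, 0.604, 1.599]
ft_force: [-2.4, 1.6, 9.1]
opening: 0.424
```

Request:
drive_tool(increments=[[[0,0,0],[0,0,0]],[[0,0,0],[0,0,0]],[[0,0,0],[0,0,0]]])

```text
t: 25.32
eef_pos: [591.0, -45.3, 129.6]
tcp_rot: [-3.136, 0.604, 1.599]
ft_force: [-1.5, 1.3, 8.8]
opening: 0.425
```

Held for over two seconds; now releasing straight up, gently.

Request:
drive_tool(increments=[[[-0.038,0,-0.055],[0,0,0]],[[-0.057,0,-0.082],[0,0,0]],[[-0.057,0,-0.082],[0,0,0]],[[-0.057,0,-0.082],[0,0,0]],[[-0.057,0,-0.082],[0,0,0]]])

```text
t: 25.73
eef_pos: [591.0, -45.2, 143.4]
tcp_rot: [-3.136, 0.603, 1.599]
ft_force: [-0.6, 0.9, 5.2]
opening: 0.425
```

Request:
drive_tool(increments=[[[-0.057,0,-0.082],[0,0,0]],[[-0.057,0,-0.082],[0,0,0]],[[-0.057,0,-0.082],[0,0,0]],[[-0.057,0,-0.082],[0,0,0]],[[-0.057,0,-0.082],[0,0,0]]])

```text
t: 26.15
eef_pos: [590.8, -45.3, 157.9]
tcp_rot: [-3.135, 0.603, 1.6]
ft_force: [0.4, -0.1, 0.9]
opening: 0.426
```

Request:
drive_tool(increments=[[[0.1,0,-0.3],[0,0,0]],[[0.2,0,-0.5],[0,0,0]],[[0.3,0,-0.6],[0,0,0]],[[0.3,0,-0.6],[0,0,0]],[[0.3,0,-0.6],[0,0,0]]])

```text
t: 26.57
eef_pos: [589.0, 29.8, 202.4]
tcp_rot: [-3.135, 0.603, 1.6]
ft_force: [0.5, 0.0, -0.0]
opening: 0.422
```

Request:
drive_tool(increments=[[[0.2,0,-0.4],[0,0,0]],[[0,0,0],[0,0,0]],[[0,0,0],[0,0,0]],[[0,0,0],[0,0,0]]])

```text
t: 26.9
eef_pos: [588.8, 39.8, 207.9]
tcp_rot: [-3.134, 0.603, 1.6]
ft_force: [0.4, -0.6, 0.7]
opening: 0.426
```

```bash
python3 look.py u scene wrist top; python3 mk.py v 2
```

```text
scene [[-95.4  -0.4 207.8]] [-0.2  0.  -0.3] [[4.5, -1.3, 128.6], [-1.8, -1.0, 246.9]]
wrist [[-95.3  -0.3 207.9]] [-0.3  0.2  0.1] [[0.4, 2.6, 124.9]]
top [[-9.550e+01 -2.000e-01  2.081e+02]] [0.  0.2 0.1] [[-7.7, 1.1, 128.9], [-120.3, 1.6, 127.9], [51.6, 114.5, 120.5]]
```

View pics/u_wrist.png

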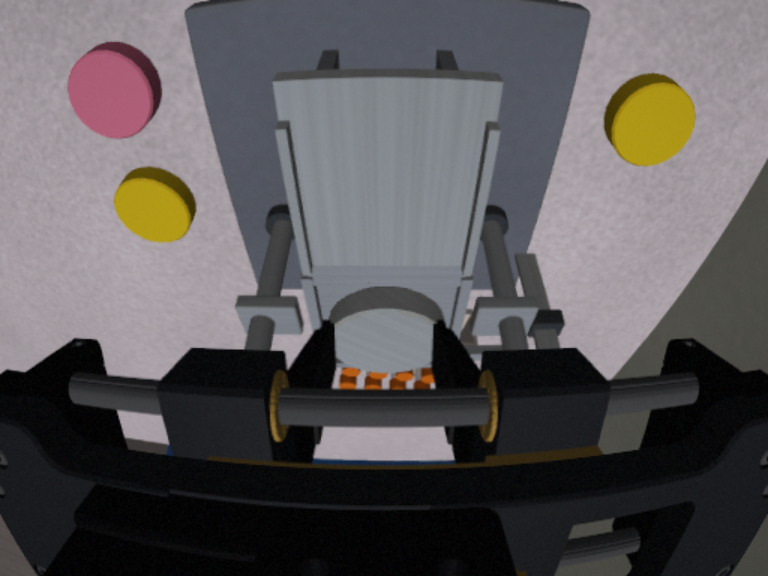

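View pics/u_scene.png

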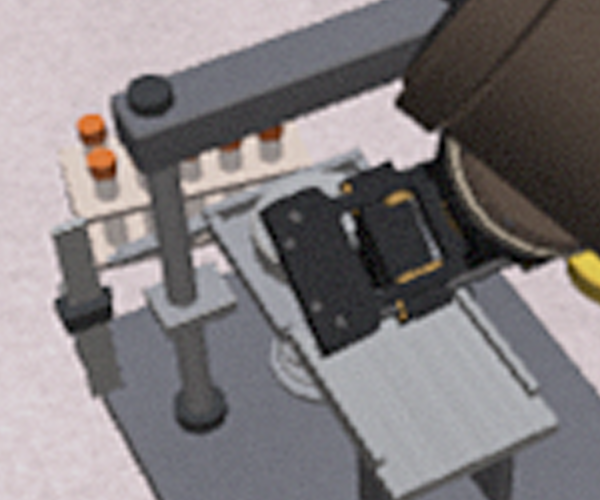

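View pics/v.png

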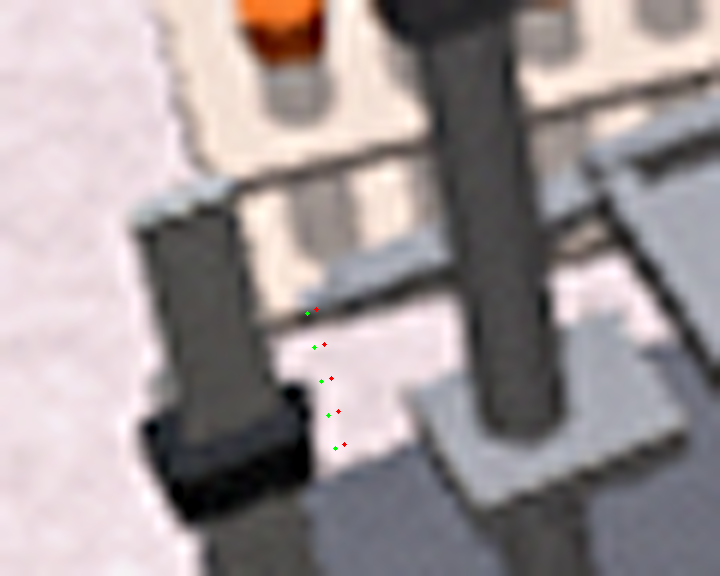

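```bash
python3 -c "
from cell import env
print(env.job_done())"
```

```text
the job is handed in; nothing more can be done
None
```

I slid the disc along the ledge and over the lip with two spread fingertips, without lifting it. It dropped into the pocket, and an overlay of the expected seated disc on the wrist picture matched.

**Mark height:** I measured the mark from the +x side of the tester with the wrist camera. It stands about 24.5 mm below the pointer's rest height; the pixel estimates ran from 23.3 to 25.9 mm.

**Press:** With the tool leaning back 35°, I pressed from first contact at TCP z ≈ 154.1 down to 129.6. That is about 24.5 mm of travel at roughly 9 N. I held it there for about 2.3 s, then raised the fingers slowly. The robot was clear of the tester when I handed in at about 27 s.

**Last checks:**
- **Spring and mark:** The pointer was back at the same pixels as before the press, and the clamp that carries the mark was in the same place.
- **Disc:** It was still in its pocket.
- **Bystanders:** The rack looked undisturbed in the last pictures. The bottle and the box were out of those views, but the arm never went near them and the force readings showed no contact.

**Disagreement:** During the hold the trained networks put the pointer 0.7 mm below the mark in the scene camera and 1.7 mm below in the top camera. That is within their error. My pixel measurement put it level to about 1 mm.

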